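# Wind the shutter timer and hold a carved rosette up to the camera

## Robot

A 6-joint arm with a two-finger parallel gripper is mounted at the origin on the work surface. World frame = base frame: x ahead of the robot, y to its left, z up, the work surface at z = 0. Lengths are in m, angles in rad, forces in N, time in s.
With the tool pointing down it reaches from about 0.35 to 0.85 m from the base axis. Payload 8.1 kg.
Tool frame: the origin (TCP) lies on the centre line of the jaws, within the pads' length; the fingertips stand robot.finger_overhang ahead of it and the grasp point (between the pads) lies 5 mm behind it (robot.finger_overhang is the distance from the TCP to the fingertips, in m); z points along the fingers, y is the direction in which the jaws open and shut (so a half turn about z gives the same grasp; the last joint's range is limited). The gripper opens to 93 mm and grips with 3 to 60 N. Pads are 15 mm wide; open, the fingers measure 128 mm over their backs; the gripper's body (75 mm by 188 mm) begins 65 mm behind the grasp point.
Start: joints at [-1.426, 0.13, 1.488, -0, 1.523, -0.085], TCP at [0.137, -0.584, 0.233] pointing down, gripper open.
Joint ranges: [-2.96, 2.96], [-0.89, 2.26], [0.02, 2.5], [-1.34, 4.48], [0, 2.73], [-2.66, 2.66]. Speed limits (rad/s): [2.39, 2.39, 2.79, 3.14, 3.14, 3.14].

## Interface

Orientations are given as a rotation vector (axis times angle).
In Python, from plant import robot gives the robot as it stands. The module is installed in compiled form; this text tells all that it offers.
- The arm moves only by the tool carry_out, never from a script. Its argument "commands" is a list that holds one entry, the list of rows, each a list of 4 numbers: the shift along the tool's x, y, z in cm, then the turn about the tool's z in degrees. In form: [[[tx, ty, tz, roll], ...]]. A call has 1 to 20 rows; each row shifts and turns the commanded pose from where the row before left it, along the tool's axes as they then stand; what a row does not reach is not made up. A row lasts 1/12 s, in which the tool goes at most 41.7 mm and 7.16 degrees, less where a joint would pass 70% of its speed; a pose out of reach is approached as far as the arm can. A call is refused whole if a number of a shift passes 4.17 or a number of a turn 7.16, either way. A call with a gripper value outside its range is refused whole. "claw" is the finger opening in cm, from 0 to 9.3, set as the call begins (left out, the last holds). The fingers move at their own pace and stop on an object; "grip_force" is the grip in N (left out, the last holds). Time passes only in rows, so rows that do not move let the fingers close. It gives the time, the measured TCP pose, the force and the opening at its end, in the units of the state.
- robot.read_state(): the state, without advancing time (a new reading comes with each control period).
- robot.read_camera(name): name is "scene" or "top" or "wrist"; returns the picture (420x560x3 uint8, red, green, blue); there is no depth.
- robot.camera_params(name): a dict with "mtx" (3x3 intrinsics, pixels), "dist_coeffs" ([k1, k2, p1, p2, k3] as OpenCV has them; the pictures are not rectified), "R" (3x3) and "t" (3): a world point X has camera coordinates R X + t. Camera axes: x right, y down, z forward; pixel columns grow to the right and rows downward; lengths in m; the calibration is good to about 2 mm. A picture is of the moment at which its call begins: read the wrist's pose just before it. camera_params takes no time and is no camera call; for the wrist camera it gives the pose at the moment of the call.
- robot.close_job(): hands the job in, once; it reports no verdict.
The state is a dict: "t": time; "q": joint angles; "dq": joint speeds; "joint_torque": joint torques, N m; "tool_pos": TCP position; "orientation": TCP orientation; "force": force on the tool from outside, world axes, zero at the start; "wrist_torque": the same for the moment, N m; "opening": finger opening in m.
Only numpy, scipy, OpenCV 4.12 (cv2) and the standard library are available. Lean on these libraries where they do the work, as an engineer would, in place of code of your own. Each camera call takes 0.05 s, during which the arm holds its last target.

## Task

First wind the clockwork shutter timer: turn its brass wing key clockwise (seen from above), by repeated partial turns, until it comes up against its stop. Then lift the round rosette out of the rack, leaving the square and the lozenge carvings standing there and the camera undisturbed. Finish while holding the rosette still in the air before the camera, which looks slantwise down: carved face centred on the lens, about 15 cm from it, squarely facing it and upright in its picture.

Things in the scene. Friction and masses are not known exactly. Their poses are not given: they have to be found in the camera images.
- key (a joint): turn of the timer's brass wing key, rad: 0 unwound, grows clockwise seen from above, stop at 3.6; starts at 0.1 to 0.8. A weak spring (0.01 N m per rad) resists; ratchet friction (0.07 N m) keeps the key wherever it is left
- key_grip (a point): point on the upright turning axis of the key, in its wing, 94 above the bench and 34 above the timer's top face. The wing is an upright flat plate 40 long (along the point's x) x 10 thick (along its y) x 30 high, from 14 to 44 above the timer's top face, on a thin stem; the point turns with the key (mm)
- rosette: round mount of pale limewood, 70 to 120 g: upright disc 96 diameter, 16 thick, a leaf flower carved on one face only (up to 6 proud, within 26 of the centre); under it a tenon foot 50 wide, 14 thick, standing in the rack. Origin: centre of the foot's underside. x: out of the carved face (away from the robot while in the rack), y: width, z: up. Disc centre 74, top edge 122 above the origin (mm)
- rosette_face (a point): centre of the rosette's carved face (8 in front of and 74 above the body's origin), axes as the body's (mm)
- square: bystander in the rack: same wood, foot, thickness and flower, but a square-cornered board 86 wide x 96 high; origin and axes as the rosette's (mm)
- lozenge: bystander in the rack: same wood, foot, thickness and flower, but a 68 x 68 square standing on its corner; origin and axes as the rosette's (mm)
- lens (a point): centre of the camera's front glass. The camera is a grey box 50 x 70 x 52 with a black lens barrel 42 in diameter and 34 long; its height and tilt differ each time. x: the way it looks (mostly to the robot's right, 15 to 24 degrees down), y: level, z: up in the picture (mm)
- view (a point): the point in the air on the lens axis 150 in front of the lens glass, where the centre of the carved face belongs; 195 to 280 above the bench; axes as lens (mm)
- timer: shutter timer: fixed grey metal box 90 x 90 x 60 high, white dial and the wing key on top, ahead of the robot and a little left; cannot slide. Origin: centre of its underside (mm)
- rack: fixed dark wooden board 75 x 340 (along its y) x 30 high, right of the middle, with three slots 17 x 53, 20 deep, at y = -105, 0, 105, holding the three mounts in any order. Origin: centre of its underside; x away from the robot (mm)
- stand: fixed camera stand at the left: plate 130 x 130 x 18 with a steel column 22 in diameter, top 403 above the bench, carrying the camera. Origin: centre of the plate's underside; x: the way the camera faces, level (mm)
Mind the look-alikes: they are no part of the job. Leave any black or green look-alike of the rosette alone. Of the things shaped like the timer, the grey one is meant.

How it is judged:
On the way, in this order (a step that is already met when the one before it is completed fails the run):
1. the timer key is wound up to its stop (within 0.25 rad) (value of joint key above 3.35 rad), for 0.2 s.
2. the rosette is out of the rack, held by the fingers (height (world z) of rosette above 0.06 m and contact force between rosette and the fingers above 0.5 N), for 0.2 s.
At the end, for the whole second after the job is handed in: key above 3.3 rad; rosette still, held by the fingers alone, foot over 80 mm up; face centre within 25 mm along and 20 mm across the lens axis of the point 150 mm before the lens; carved side to the lens, square and upright in its picture within 0.2 rad; square and lozenge upright (value of joint key above 3.3 rad and x of rosette_face in the frame of view between -0.025 and 0.025 m and y of rosette_face in the frame of view between -0.02 and 0.02 m and z of rosette_face in the frame of view between -0.02 and 0.02 m and x of lens in the frame of rosette above 0.1 m and height (world z) of rosette above 0.08 m and angle between the x axis of rosette_face and the x axis of view, either way round below 0.2 rad and angle between the z axis of rosette_face and the z axis of view, either way round below 0.2 rad and angle between rosette's own z axis and vertical below 0.8 rad and linear speed of rosette below 0.03 m/s and contact force between rosette and the fingers above 0.5 N and contact force between rosette and rack below 0.2 N and contact force between rosette and stand below 0.2 N and contact force between rosette and timer below 0.2 N and angle between each of square, lozenge's own z axis and vertical below 0.25 rad); the arm keeps its last pose, push and grip.
It fails at once if the square or the lozenge carving is disturbed (moved over 25 mm) (distance of any of square, lozenge from where it was at the start of the episode above 0.025 m).
It fails at once if the camera is knocked out of its place (lens moved over 10 mm) (distance of lens from where it was at the start of the episode above 0.01 m).
It also fails if it takes over 66 s, if anything falls off the work surface, if the arm or the gripper's body presses on something with over 40 N, if the wrist force passes 120 N, or if a joint passes its speed limit or range.

## Working session

There is one attempt and no reset: what is moved stays moved. The work goes in short steps, Python scripts to look and compute and a tool call to move; the robot and the scene stay as the last step left them, time stands still between calls to the robot, and variables do not carry over. Pictures are saved under pics/ and viewed, and the job is handed in when it is done.

Besides the shell and the picture viewer there is one more tool, called after "Request:" in YAML: its name, and indented under it one key for each argument. carry_out: Moves the arm, as the interface text tells. Its arguments: {"type":"object","properties":{"commands":{"type":"array","items":{"type":"array","items":{"type":"array","items":{"type":"number"}}}},"claw":{"type":"number"},"grip_force":{"type":"number"}},"required":["commands"]}

```bash
mkdir -p pics; ls; cat > h.py <<'E'
import numpy as np, cv2
from plant import robot
from scipy.spatial.transform import Rotation as Ro
def snap(n,f):
    im=robot.read_camera(n); cv2.imwrite(f'pics/{f}.png',im[:,:,::-1]); return im
def crop(f,o,x0,x1,y0,y1,s):
    im=cv2.imread(f'pics/{f}.png')[y0:y1,x0:x1]; cv2.imwrite(f'pics/{o}.png',cv2.resize(im,None,fx=s,fy=s,interpolation=cv2.INTER_CUBIC))
def ray(p,uv):
    x=cv2.undistortPoints(np.array([[uv]],float),p['mtx'],np.array(p['dist_coeffs']))[0,0]
    R=np.array(p['R']);t=np.array(p['t']);d=R.T@np.array([x[0],x[1],1]);return -R.T@t,d/np.linalg.norm(d)
def atz(p,uv,z):
    c,d=ray(p,uv);return c+d*(z-c[2])/d[2]
def tri(obs):
    A=np.zeros((3,3));b=np.zeros(3);L=[]
    for p,uv in obs:
        c,d=ray(p,uv);M=np.eye(3)-np.outer(d,d);A+=M;b+=M@c;L.append((c,M))
    X=np.linalg.solve(A,b);return X,[np.linalg.norm(M@(X-c)) for c,M in L]
def proj(p,X):
    R=np.array(p['R']);r=cv2.Rodrigues(R)[0]
    return cv2.projectPoints(np.array(X,float).reshape(-1,1,3),r,np.array(p['t'],float),np.array(p['mtx']),np.array(p['dist_coeffs']))[0][:,0]
E
python3 - <<'E'
from h import *
import pickle
np.set_printoptions(precision=4,suppress=True)
P={}
for n in ('scene','top','wrist'):
    P[n]=robot.camera_params(n); snap(n,n+'0')
    R=np.array(P[n]['R']);print(n,-R.T@np.array(P[n]['t']),R[2],np.array(P[n]['mtx'])[0,0])
pickle.dump(P,open('P0.pkl','wb'))
print(robot.read_state(), robot.finger_overhang)
E
```

```text
pics
scene [ 1.0143 -0.2784  1.2116] [-0.4722  0.2621 -0.8416] 506.94061038295735
top [0.3503 0.0553 1.4884] [ 0.0889 -0.0014 -0.996 ] 477.7818805909852
wrist [ 0.2178 -0.5655  0.3857] [-0.2883 -0.0656 -0.9553] 311.4493561353973
{'t': 0.15, 'q': array([-1.4264,  0.131 ,  1.489 , -0.    ,  1.523 , -0.0854]), 'dq': array([ 0.0004, -0.0043, -0.0019, -0.001 , -0.    , -0.0001]), 'joint_torque': array([ -0.0011, -56.0474, -49.2335,   0.0767,   0.0306,  -0.0001]), 'tool_pos': array([ 0.1366, -0.5838,  0.2318]), 'orientation': array([-3.1195, -0.36  ,  0.0001]), 'force': array([ 0.9683, -0.2157,  0.025 ]), 'wrist_torque': array([0.0004, 0.0185, 0.0199]), 'opening': 0.0932096301949696} 0.014
```

View pics/scene0.png

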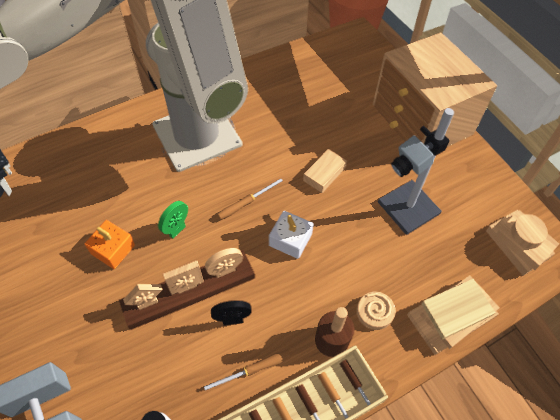

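View pics/top0.png

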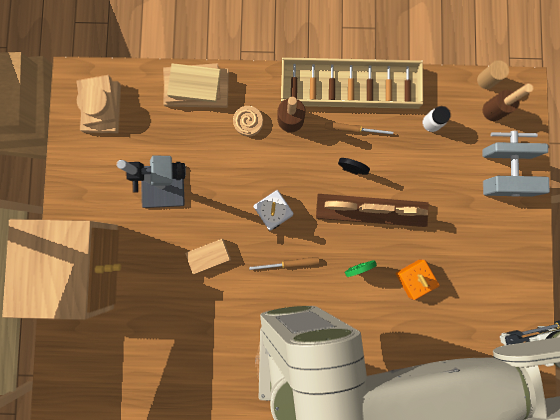

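View pics/wrist0.png

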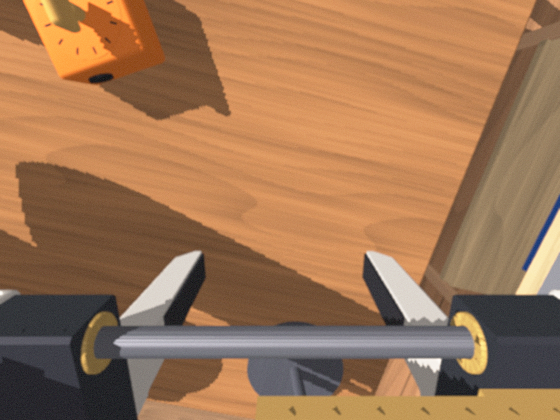

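```bash
python3 - <<'E'
from h import *
crop('scene0','c1',110,340,190,340,3.4)
crop('top0','c2',240,440,180,240,4)
crop('scene0','c3',360,470,90,240,4)
crop('top0','c4',100,220,140,220,5)
E
```

```text
(no output)
```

View pics/c1.png

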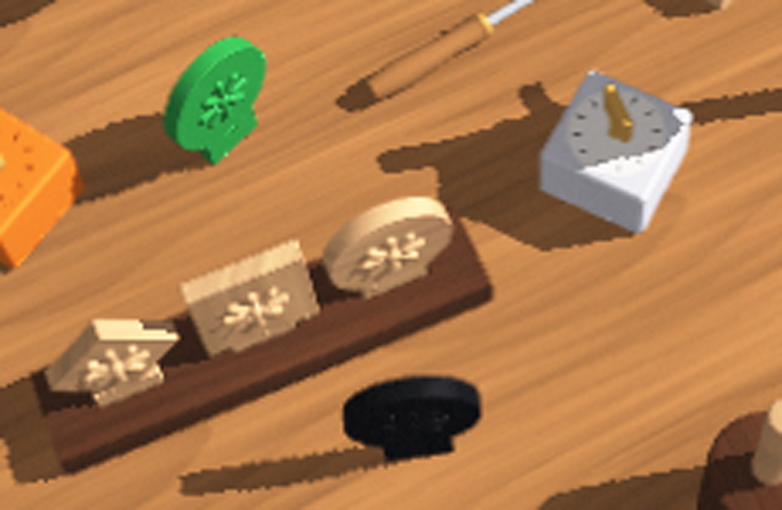

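View pics/c2.png

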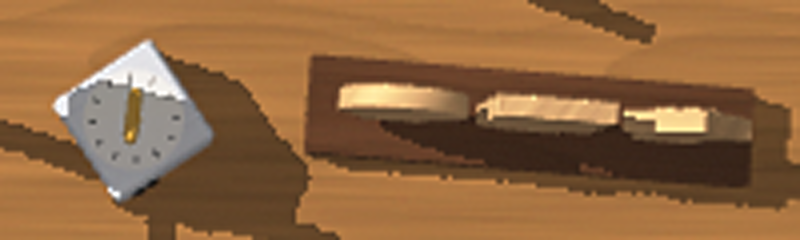

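View pics/c3.png

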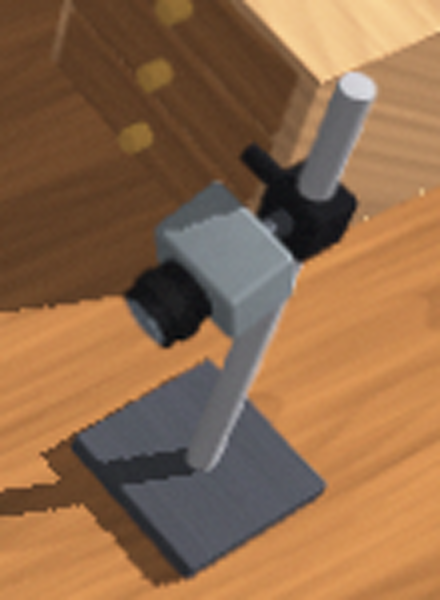

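View pics/c4.png

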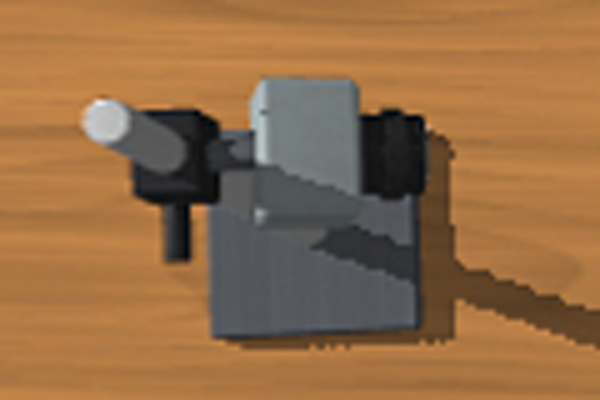

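```bash
python3 - <<'E'
from h import *
import pickle
np.set_printoptions(precision=4,suppress=True)
P=pickle.load(open('P0.pkl','rb'));T=P['top'];S=P['scene']
c2=lambda x,y:(240+x/4-.375,180+y/4-.375)
c1=lambda x,y:(110+x/3.4-.35,190+y/3.4-.35)
c3=lambda x,y:(360+x/4-.375,90+y/4-.375)
c4=lambda x,y:(100+x/5-.4,140+y/5-.4)
for n,a,b in [('timer far cnr',(148,40),(692,112)),('timer left cnr',(58,103),(596,72)),('timer near? cnr',(122,200),(541,158)),
 ('wing endA',(135,90),(632,130)),('wing endB',(131,140),(610,88)),('rackL far',(312,56),(493,290)),('lozenge top',(680,110),(130,325))]:
    pass
for n,a in [('t1',(148,40)),('t2',(213,135)),('t3',(122,200)),('t4',(58,103))]: print(n,atz(T,c2(*a),.06))
for n,a in [('t1',(692,112)),('t2',(637,197)),('t3',(541,158)),('t4',(596,72))]: print('S',n,atz(S,c1(*a),.06))
for a in [(135,90),(130,140)]: print('wing T',atz(T,c2(*a),.104))
for a in [(612,86),(628,122)]: print('wing S',atz(S,c1(*a),.104))
for a in [(312,56),(755,90),(750,187),(305,155)]: print('rack T',atz(T,c2(*a),.03))
for a in [(340,100),(470,103),(404,84),(404,115)]: print('ros T',atz(T,c2(*a),.10))
for a in [(210,135),(420,130),(420,328),(213,336)]: print('plate',atz(T,c4(*a),.018))
print('col top',tri([(T,c4(106,122)),(S,c3(357,88))]))
print('lens',tri([(T,c4(426,157)),(S,c3(150,317))]))
for n,a,b in [('topFrontL',(357,80),(159,230)),('topFrontR',(355,217),(233,305)),('topBackL',(264,78),(217,183)),('topBackR',(258,222),(297,262))]:
    print(n,tri([(T,c4(*a)),(S,c3(*b))]))
E
```

```text
t1 [0.5222 0.066  0.06  ]
t2 [0.4516 0.0158 0.06  ]
t3 [0.4015 0.0828 0.06  ]
t4 [0.4732 0.1325 0.06  ]
S t1 [0.4736 0.1377 0.06  ]
S t2 [0.5177 0.0635 0.06  ]
S t3 [0.4542 0.0156 0.06  ]
S t4 [0.4066 0.0898 0.06  ]
wing T [0.4801 0.0744 0.104 ]
wing T [0.4436 0.0772 0.104 ]
wing S [0.4463 0.0803 0.104 ]
wing S [0.4792 0.0755 0.104 ]
rack T [ 0.5162 -0.0599  0.03  ]
rack T [ 0.4973 -0.401   0.03  ]
rack T [ 0.4226 -0.3967  0.03  ]
rack T [ 0.4399 -0.0557  0.03  ]
ros T [ 0.4764 -0.0753  0.1   ]
ros T [ 0.4762 -0.1703  0.1   ]
ros T [ 0.4891 -0.1219  0.1   ]
ros T [ 0.4664 -0.1221  0.1   ]
plate [0.5904 0.4884 0.018 ]
plate [0.5963 0.3575 0.018 ]
plate [0.4727 0.3527 0.018 ]
plate [0.465  0.4805 0.018 ]
col top (array([0.533 , 0.424 , 0.4012]), [np.float64(0.00018442119971828105), np.float64(0.0001844211997182211)])
lens (array([0.5412, 0.3038, 0.2735]), [np.float64(0.0028167423556220593), np.float64(0.0028167423556222)])
topFrontL (array([0.5518, 0.3012, 0.3711]), [np.float64(0.016343527336726678), np.float64(0.01634352733672672)])
topFrontR (array([0.5267, 0.3654, 0.2282]), [np.float64(0.021741145922281657), np.float64(0.021741145922281664)])
topBackL (array([0.5484, 0.3404, 0.3858]), [np.float64(0.017299367148406113), np.float64(0.017299367148406068)])
topBackR (array([0.5226, 0.4155, 0.2361]), [np.float64(0.022486094418356983), np.float64(0.02248609441835682)])
```

Request:
carry_out:
  commands:
    - [[1.95, -2.37, 0.1, 0], [1.95, -2.37, 0.1, 0], [1.95, -2.37, 0.1, 0], [1.95, -2.37, 0.1, 0], [1.95, -2.37, 0.1, 0], [1.95, -2.37, 0.1, 0], [1.95, -2.37, 0.1, 0], [1.95, -2.37, 0.1, 0], [1.95, -2.37, 0.1, 0], [1.95, -2.37, 0.1, 0], [1.95, -2.37, 0.1, 0], [1.95, -2.37, 0.1, 0], [1.95, -2.37, 0.1, 0], [1.95, -2.37, 0.1, 0], [1.95, -2.37, 0.1, 0], [1.95, -2.37, 0.1, 0], [1.95, -2.37, 0.1, 0], [1.95, -2.37, 0.1, 0], [1.95, -2.37, 0.1, 0], [1.95, -2.37, 0.1, 0]]

```text
t: 1.82
tool_pos: [0.4088, -0.0323, 0.2125]
orientation: [3.121, 0.36, 0.0]
force: [0.4, -0.8, -0.1]
opening: 0.0929
```

```bash
python3 - <<'E'
from h import *
import pickle
np.set_printoptions(precision=4,suppress=True)
s=robot.read_state();print(s['t'],s['q'],s['tool_pos'],Ro.from_rotvec(s['orientation']).as_matrix())
p=robot.camera_params('wrist');snap('wrist','w1');pickle.dump(p,open('w1.pkl','wb'))
E
```

```text
1.8167 [-0.2039 -0.4008  2.0085 -0.      1.5337  1.137 ] [ 0.4088 -0.0323  0.2125] [[ 0.9737  0.2279  0.0002]
 [ 0.2279 -0.9737 -0.0001]
 [ 0.0002  0.0001 -1.    ]]
```

View pics/w1.png

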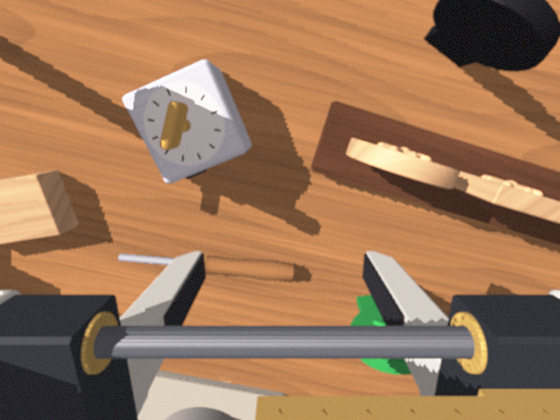

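```bash
python3 - <<'E'
from h import *
crop('w1','w1a',115,260,50,190,5.5)
crop('w1','w1b',310,560,90,260,3.2)
E
```

```text
(no output)
```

View pics/w1a.png

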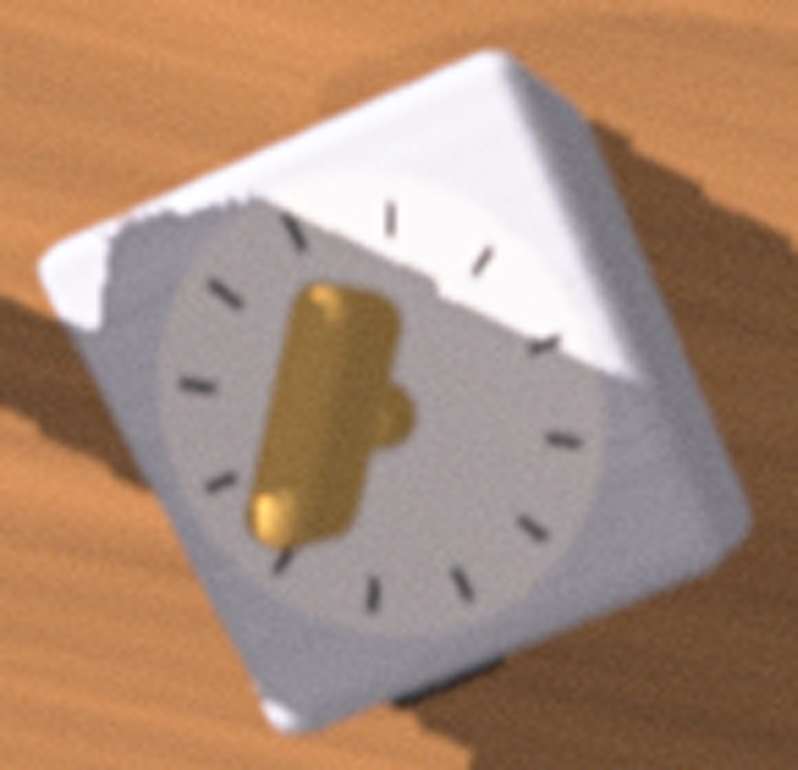

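View pics/w1b.png

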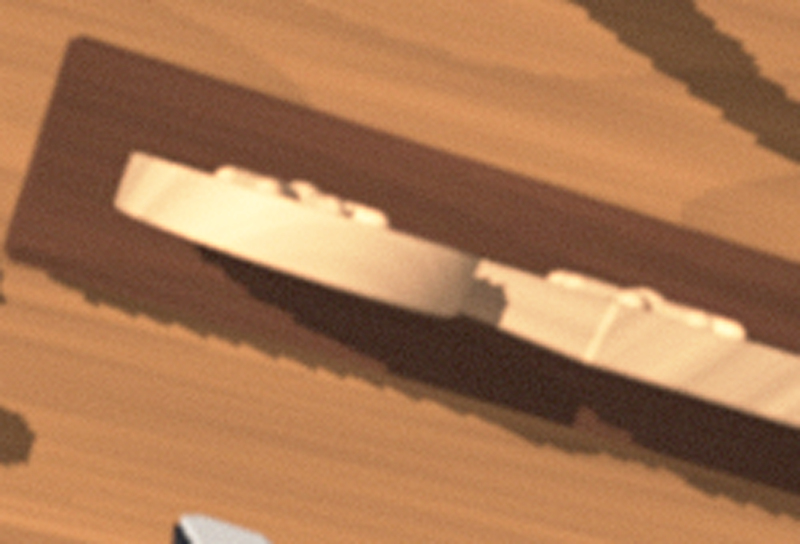

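```bash
python3 - <<'E'
from h import *
import pickle
np.set_printoptions(precision=4,suppress=True)
p=pickle.load(open('w1.pkl','rb'));P=pickle.load(open('P0.pkl','rb'))
a=lambda x,y:(115+x/5.5-.41,50+y/5.5-.41)
b=lambda x,y:(310+x/3.2-.34,90+y/3.2-.34)
A=atz(p,a(322,288),.104);B=atz(p,a(275,540),.104);print('wing',A,B,(A+B)/2,np.linalg.norm(A-B),np.degrees(np.arctan2(A[1]-B[1],A[0]-B[0])))
C=[atz(p,a(*q),.06) for q in [(495,50),(750,525),(280,728),(42,262)]];print(np.array(C),np.mean(C,0))
print('dial',atz(p,a(384,408),.06))
# two-view heights: timer corners t1 far, t4 left
c2=lambda x,y:(240+x/4-.375,180+y/4-.375)
c1=lambda x,y:(110+x/3.4-.35,190+y/3.4-.35)
print('h',tri([(p,a(495,50)),(P['top'],c2(148,40)),(P['scene'],c1(637,197))]))
print('h',tri([(p,a(42,262)),(P['top'],c2(58,103)),(P['scene'],c1(692,112))]))
print('wing A',tri([(p,a(322,288)),(P['top'],c2(135,90)),(P['scene'],c1(628,122))]))
print('wing B',tri([(p,a(275,540)),(P['top'],c2(131,140)),(P['scene'],c1(610,88))]))
print('rack', [atz(p,b(*q),.03) for q in [(82,37),(12,250)]])
print('rosette rim at max width L', [atz(p,b(*q),.084) for q in [(135,152),(118,205)]], [atz(p,b(*q),.084) for q in [(478,262),(450,318)]])
E
```

```text
wing [0.4814 0.0744 0.104 ] [0.4441 0.0768 0.104 ] [0.4628 0.0756 0.104 ] 0.03730229974078867 -3.652035143195602
[[0.5226 0.0665 0.06  ]
 [0.4581 0.0113 0.06  ]
 [0.4032 0.0871 0.06  ]
 [0.4733 0.1354 0.06  ]] [0.4643 0.0751 0.06  ]
dial [0.463  0.0764 0.06  ]
h (array([0.5212, 0.0642, 0.0661]), [np.float64(0.0010021051932389807), np.float64(0.0018142341091497097), np.float64(0.002651792810168912)])
h (array([0.4738, 0.1344, 0.0627]), [np.float64(0.0004533301557416167), np.float64(0.0021889094903326215), np.float64(0.0025665035019196)])
wing A (array([0.4806, 0.0743, 0.1062]), [np.float64(0.0010296911978559253), np.float64(0.0006530122533811734), np.float64(0.0005764182362850007)])
wing B (array([0.4442, 0.0779, 0.1004]), [np.float64(0.0006947301353765117), np.float64(0.0014940310388254757), np.float64(0.001732832126307573)])
rack [array([ 0.5174, -0.0611,  0.03  ]), array([ 0.4469, -0.0568,  0.03  ])]
rosette rim at max width L [array([ 0.4877, -0.0759,  0.084 ]), array([ 0.4727, -0.0755,  0.084 ])] [array([ 0.4808, -0.1797,  0.084 ]), array([ 0.4637, -0.1782,  0.084 ])]
```

Request:
carry_out:
  commands:
    - [[1.94, -2.33, 0, 0], [1.94, -2.33, 0, 0], [1.94, -2.33, 0, 0], [1.94, -2.33, 0, 0], [0, 0, 0, -7.1], [0, 0, 0, -7.1], [0, 0, 0, -7.1], [0, 0, 0, -7.1], [0, 0, 0, -7.1], [0, 0, 0, -7.1], [0, 0, 0, -7.1], [0, 0, 0, -7.1], [0, 0, 0, -7.1], [0, 0, 0, -7.1], [0, 0, 0, -7.1], [0, 0, 0, -7.1], [0, 0, 0, -7.1], [0, 0, 0, -7.1], [0, 0, 0, -7.1], [0, 0, 0, -7.1]]
  claw: 4

```text
t: 3.53
tool_pos: [0.4626, 0.0745, 0.2123]
orientation: [-1.399, -2.813, 0.0]
force: [-0.5, -0.2, -0.2]
opening: 0.04
```

Request:
carry_out:
  commands:
    - [[0, 0, 0.5, -7.1], [0, 0, 0.5, -7.1], [0, 0, 0.5, -7.1], [0, 0, 0.5, -7.1], [0, 0, 0.5, -7.1], [0, 0, 0.5, -7.1], [0, 0, 0, -6.3], [0, 0, 0, 0]]

```text
t: 4.2
tool_pos: [0.4623, 0.0745, 0.1819]
orientation: [-0.11, -3.138, 0.0]
force: [0.1, -0.1, -0.0]
opening: 0.0401
```

```bash
python3 - <<'E'
from h import *
import pickle
np.set_printoptions(precision=4,suppress=True)
s=robot.read_state();print(s['t'],s['q'],s['tool_pos'],Ro.from_rotvec(s['orientation']).as_matrix())
p=robot.camera_params('wrist');snap('wrist','w2');pickle.dump(p,open('w2.pkl','wb'))
print(proj(p,[[.463,.076,.104],[.463,.076,.06],s['tool_pos']]))
E
```

```text
4.2 [ 0.0502 -0.2031  1.9065 -0.      1.4395 -1.4502] [0.4623 0.0745 0.1819] [[-0.9975  0.0703 -0.0013]
 [ 0.0703  0.9975 -0.0001]
 [ 0.0013 -0.0002 -1.    ]]
[[285.7835 227.5571]
 [285.4417 211.5299]
 [283.9673 274.2479]]
```

View pics/w2.png

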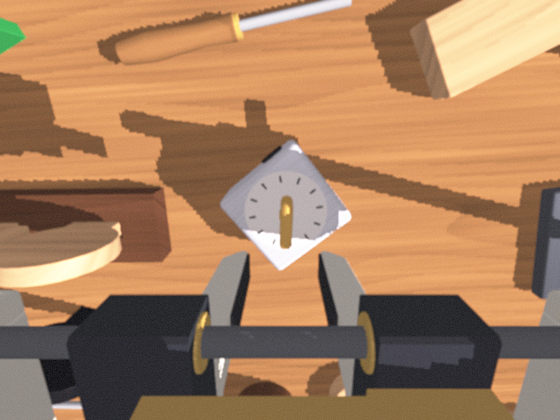

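Request:
carry_out:
  commands:
    - [[-0.06, 0.15, 2.3, 0], [0, 0, 2.3, 0], [0, 0, 2.3, 0], [0, 0, 2.3, 0], [0, 0, 0, 0], [0, 0, 0, 0]]

```text
t: 4.75
tool_pos: [0.4624, 0.0759, 0.0899]
orientation: [-0.123, -3.136, 0.0]
force: [-0.4, -0.2, 0.2]
opening: 0.0402
```

Request:
carry_out:
  commands:
    - [[0, 0, 0, 0], [0, 0, 0, 0], [0, 0, 0, 0], [0, 0, 0, 0], [0, 0, 0, 0]]
  claw: 0
  grip_force: 30

```text
t: 5.17
tool_pos: [0.4641, 0.0761, 0.0916]
orientation: [0.119, 3.138, 0.0]
force: [-0.4, -0.1, -0.3]
opening: 0.011
```

```bash
python3 - <<'E'
from h import *
np.set_printoptions(precision=4,suppress=True)
s=robot.read_state();print(s['t'],s['q'],s['tool_pos'],s['force'],s['wrist_torque'],s['opening'])
E
```

```text
5.1667 [ 0.0534 -0.1089  1.9947  0.      1.2543 -1.4415] [0.4641 0.0761 0.0916] [-0.419  -0.0841 -0.295 ] [ 0.0462 -0.1313 -0.025 ] 0.010997552851801403
```

Request:
carry_out:
  commands:
    - [[0, 0, 0, 6], [0, 0, 0, 6], [0, 0, 0, 6], [0, 0, 0, 6], [0, 0, 0, 6], [0, 0, 0, 6], [0, 0, 0, 6], [0, 0, 0, 6], [0, 0, 0, 6], [0, 0, 0, 6], [0, 0, 0, 6], [0, 0, 0, 6], [0, 0, 0, 6], [0, 0, 0, 6], [0, 0, 0, 6], [0, 0, 0, 6]]

```text
t: 6.5
tool_pos: [0.4618, 0.0743, 0.0914]
orientation: [-2.418, -2.006, 0.009]
force: [-16.1, -9.3, 17.0]
opening: 0.0101
```

```bash
python3 - <<'E'
from h import *
np.set_printoptions(precision=4,suppress=True)
s=robot.read_state();print(s['t'],s['q'],s['tool_pos'],s['force'],s['wrist_torque'],s['opening'])
snap('wrist','w3')
E
```

```text
6.5 [ 0.0523 -0.1096  1.9957 -0.0034  1.2599  0.2389] [0.4618 0.0743 0.0914] [-16.1383  -9.3456  16.97  ] [-1.7668  2.7142  0.0911] 0.010141808976199582
```

View pics/w3.png

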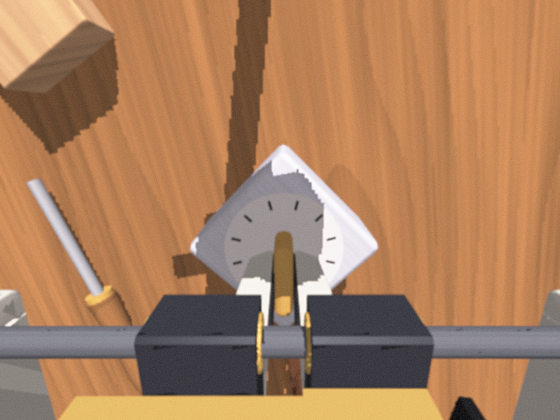

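Request:
carry_out:
  commands:
    - [[0, 0, 0, 0], [0, 0, 0, 0], [0, 0, 0, 0], [0, 0, 0, 0]]
  claw: 3

```text
t: 6.88
tool_pos: [0.4638, 0.0762, 0.0908]
orientation: [2.412, 2.013, 0.001]
force: [-0.6, 0.1, 0.4]
opening: 0.0286
```

```bash
python3 - <<'E'
from h import *
import pickle
np.set_printoptions(precision=4,suppress=True)
s=robot.read_state();print(s['t'],s['q'],s['tool_pos'],s['force'],s['wrist_torque'],s['opening'])
p=robot.camera_params('wrist');snap('wrist','w4');pickle.dump(p,open('w4.pkl','wb'))
crop('w4','w4a',200,370,140,330,3)
print(proj(p,[[.463,.076,.104],[.463,.076,.06],s['tool_pos']]))
E
```

```text
6.8833 [ 0.0535 -0.108   1.9953  0.0002  1.2537  0.2335] [0.4638 0.0762 0.0908] [-0.5792  0.1429  0.4123] [-0.0214 -0.0889  0.0075] 0.028611123299733733
[[281.1672 287.7263]
 [281.6108 252.1886]
 [282.6465 274.7759]]
```

View pics/w4a.png

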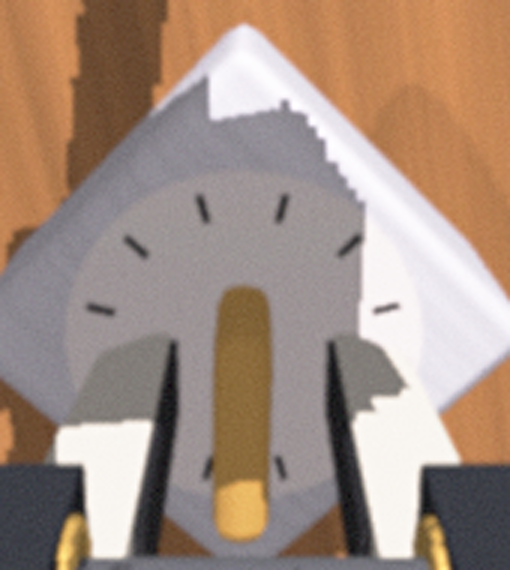

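Request:
carry_out:
  commands:
    - [[0, -0.08, 0, 0], [0, 0, 0, 0], [0, 0, 0, 0], [0, 0, 0, 0]]
  claw: 0
  grip_force: 20

```text
t: 7.27
tool_pos: [0.462, 0.0763, 0.0906]
orientation: [-2.411, -2.012, 0.002]
force: [-1.6, -0.7, 3.7]
opening: 0.0101
```

Request:
carry_out:
  commands:
    - [[0, 0, 0, 6], [0, 0, 0, 6], [0, 0, 0, 6], [0, 0, 0, 6], [0, 0, 0, 6], [0, 0, 0, 6], [0, 0, 0, 6], [0, 0, 0, 6], [0, 0, 0, 6], [0, 0, 0, 6]]

```text
t: 8.1
tool_pos: [0.4621, 0.0762, 0.0906]
orientation: [-3.097, -0.529, 0.002]
force: [-3.9, 0.8, 2.7]
opening: 0.0098
```

```bash
python3 - <<'E'
from h import *
np.set_printoptions(precision=4,suppress=True)
s=robot.read_state();print(s['t'],s['q'],s['tool_pos'],s['force'],s['wrist_torque'],s['joint_torque'],s['opening'])
E
```

```text
8.1 [ 0.0539 -0.1103  1.9978 -0.      1.2554  1.2863] [0.4621 0.0762 0.0906] [-3.8861  0.8396  2.7355] [-0.0502  0.5919  0.0963] [ -0.2994 -39.0896 -45.915    0.0591  -1.2896  -2.5233] 0.00977873307718912
```

Request:
carry_out:
  commands:
    - [[0, 0, 0, 5], [0, 0, 0, 5], [0, 0, 0, 5], [0, 0, 0, 5]]

```text
t: 8.43
tool_pos: [0.4626, 0.0763, 0.0906]
orientation: [-3.142, 0.015, 0.0]
force: [1.0, 0.7, -0.7]
opening: 0.0117
```

```bash
cat > st.py <<'E'
from h import *
np.set_printoptions(precision=4,suppress=True)
s=robot.read_state();print(s['t'],s['q'],s['tool_pos'],s['force'],s['wrist_torque'],s['opening'])
E
python3 st.py
```

```text
8.4333 [ 0.0539 -0.1101  1.9976  0.      1.2543  1.6342] [0.4626 0.0763 0.0906] [ 1.0122  0.709  -0.6575] [ 0.1232 -0.0801  0.5191] 0.01168709027350428
```

Request:
carry_out:
  commands:
    - [[0, 0, 0, 5], [0, 0, 0, 5]]

```text
t: 8.6
tool_pos: [0.4629, 0.0763, 0.0907]
orientation: [-3.128, 0.288, -0.001]
force: [-2.1, -0.6, 0.9]
opening: 0.0142
```

```bash
python3 st.py
```

```text
8.6 [ 0.054  -0.1101  1.9974 -0.      1.2539  1.8086] [0.4629 0.0763 0.0907] [-2.1423 -0.6286  0.9022] [-0.034   0.5162  0.6265] 0.014157667446109303
```

Request:
carry_out:
  commands:
    - [[0, 0, 0, 5], [0, 0, 0, 5]]

```text
t: 8.77
tool_pos: [0.4628, 0.0762, 0.0907]
orientation: [3.091, -0.559, 0.0]
force: [-1.1, -0.4, 2.8]
opening: 0.0173
```

```bash
python3 st.py
```

```text
8.7667 [ 0.054  -0.1101  1.9974 -0.0002  1.254   1.9828] [0.4628 0.0762 0.0907] [-1.1332 -0.3943  2.8215] [ 0.1038 -0.1042  1.0371] 0.017312217238623785
```

Request:
carry_out:
  commands:
    - [[0, 0, 0, 0], [0, 0, 0, 0], [0, 0, 0, 0], [0, 0, -3, 0], [0, 0, -3, 0], [0, 0, -3, 0], [0, 0, -1, 0], [0, 0, 0, 0]]
  claw: 4

```text
t: 9.43
tool_pos: [0.4649, 0.0763, 0.1942]
orientation: [-3.091, 0.552, -0.01]
force: [1.2, -0.2, -0.1]
opening: 0.0403
```

```bash
python3 st.py; python3 - <<'E'
from h import *
import pickle
p=robot.camera_params('wrist');snap('wrist','w5');pickle.dump(p,open('w5.pkl','wb'))
E
```

```text
9.4333 [ 0.0537 -0.2113  1.891   0.      1.4555  1.9779] [0.4649 0.0763 0.1942] [ 1.2332 -0.2303 -0.0634] [ 0.0682 -0.0255  0.0127] 0.04031071679362314
```

View pics/w5.png

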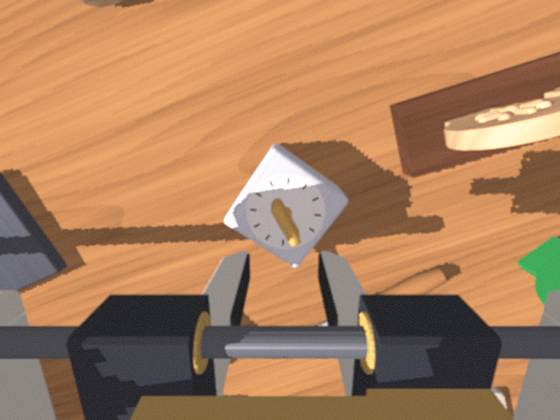

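```bash
python3 - <<'E'
from h import *
import pickle
np.set_printoptions(precision=4,suppress=True)
P=pickle.load(open('P0.pkl','rb'));T=P['top'];S=P['scene']
c3=lambda x,y:(360+x/4-.375,90+y/4-.375)
c4=lambda x,y:(100+x/5-.4,140+y/5-.4)
Q=[]
for n,a,b in [('FF',(357,80),(235,303)),('FN',(355,217),(160,228)),('BF',(264,78),(297,262)),('BN',(258,222),(217,183))]:
    X,r=tri([(T,c4(*a)),(S,c3(*b))]);Q.append(X);print(n,X,r)
Q=np.array(Q);f=(Q[0]+Q[1])/2;bk=(Q[2]+Q[3])/2;d=f-bk;print(d,np.linalg.norm(d),np.degrees(np.arcsin(-d[2]/np.linalg.norm(d))), np.linalg.norm(Q[0]-Q[1]))
E
```

```text
FF [0.5737 0.3323 0.3079] [np.float64(0.001989923198540149), np.float64(0.001989923198540083)]
FN [0.5053 0.3319 0.3   ] [np.float64(0.0017032682628631015), np.float64(0.0017032682628629928)]
BF [0.5718 0.3762 0.3173] [np.float64(0.00170400898007154), np.float64(0.0017040089800716717)]
BN [0.4998 0.3767 0.3104] [np.float64(0.0005502742945604032), np.float64(0.000550274294560285)]
[ 0.0037 -0.0443 -0.0099] 0.045580340641334934 12.5357580138104 0.06880162973855765
```

Request:
carry_out:
  commands:
    - [[-0.36, -0.98, -3.1, 0], [-0.36, -0.98, -3.1, 0], [-0.36, -0.98, -3.1, 0], [-0.36, -0.98, -3.1, 0], [-0.36, -0.98, -3.1, 0], [-0.36, -0.98, -3.1, 0], [-0.36, -0.98, -3.1, 0], [-0.36, -0.98, -3.1, 0], [0, 0, 0, -5.67], [0, 0, 0, -5.67], [0, 0, 0, -5.67], [0, 0, 0, 0], [0, 0, 0, 0]]
  claw: 8.9

```text
t: 10.57
tool_pos: [0.4629, 0.1597, 0.4364]
orientation: [3.139, -0.095, -0.005]
force: [-0.3, -0.2, 0.0]
opening: 0.0891
```

```bash
python3 st.py; python3 - <<'E'
from h import *
import pickle
p=robot.camera_params('wrist');snap('wrist','w6');pickle.dump(p,open('w6.pkl','wb'))
print(proj(p,[[.54,.30,.27],[.5,.377,.31]]))
E
```

```text
10.5667 [ 0.2274 -0.1529  1.4012  0.      1.8967  1.8587] [0.4629 0.1597 0.4364] [-0.2729 -0.1907  0.0148] [ 0.0069 -0.006   0.0099] 0.08905220577706215
[[137.75483809 132.4542335 ]
 [ 43.37276859 184.82347767]]
```

View pics/w6.png

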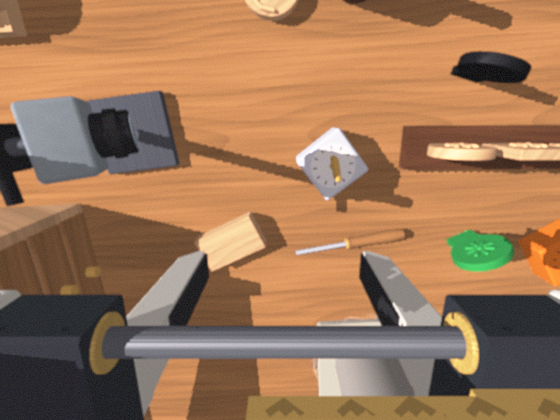

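```bash
python3 - <<'E'
from h import *
crop('w6','w6a',0,185,75,220,4.3)
crop('w6','w6b',400,560,110,190,5)
E
```

```text
(no output)
```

View pics/w6a.png

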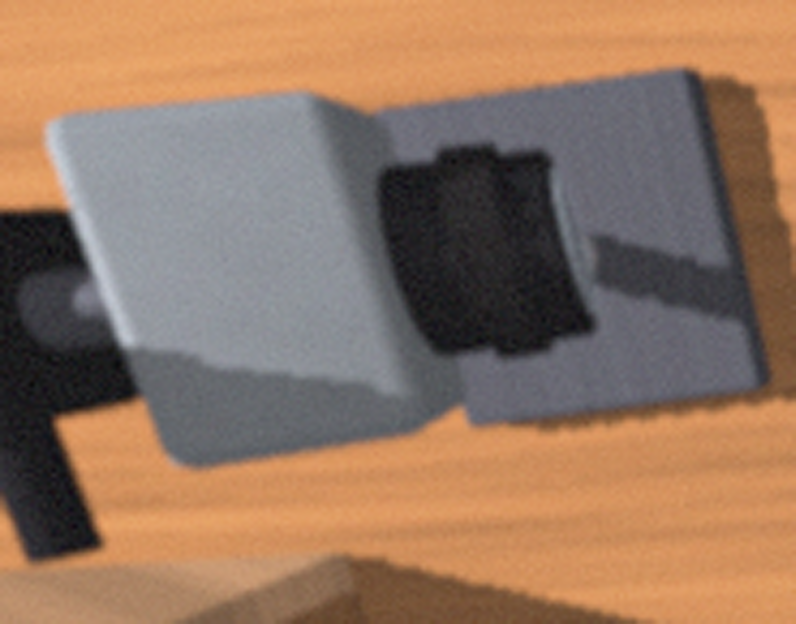

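View pics/w6b.png

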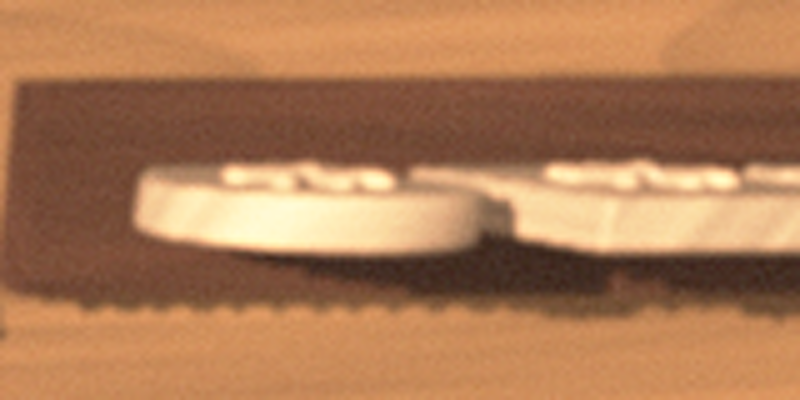

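```bash
cat > fit.py <<'E'
from h import *
import pickle
from scipy.optimize import least_squares
np.set_printoptions(precision=4,suppress=True)
P=pickle.load(open('P0.pkl','rb'));T=P['top'];S=P['scene'];W=pickle.load(open('w6.pkl','rb'))
c3=lambda x,y:(360+x/4-.375,90+y/4-.375)
c4=lambda x,y:(100+x/5-.4,140+y/5-.4)
wa=lambda x,y:(x/4.3-.38,75+y/4.3-.38)
FF=(-34,35,26);FN=(-34,-35,26);BF=(-84,35,26);BN=(-84,-35,26);L1=(0,21,0);L2=(0,-21,0)
obs=[(T,c4(357,80),FF),(T,c4(355,217),FN),(T,c4(264,78),BF),(T,c4(258,222),BN),(T,c4(426,122),L1),(T,c4(424,194),L2),
(S,c3(235,303),FF),(S,c3(160,228),FN),(S,c3(297,262),BF),(S,c3(217,183),BN),(S,c3(233,337),(-34,35,-26)),
(W,wa(318,93),FF),(W,wa(412,430),FN),(W,wa(50,118),BF),(W,wa(180,467),BN),(W,wa(552,155),L1),(W,wa(593,330),L2)]
def model(v):
    az,ti=v[3],v[4]
    x=np.array([np.cos(az)*np.cos(ti),np.sin(az)*np.cos(ti),-np.sin(ti)]);y=np.array([-np.sin(az),np.cos(az),0]);z=np.cross(x,y)
    return v[:3],np.c_[x,y,z]
def res(v):
    o,R=model(v);r=[]
    for p,uv,l in obs:
        w=4 if p is W else 2
        # px error -> weight by focal/dist roughly: keep px
        r.append((proj(p,o+R@np.array(l)/1e3)[0]-uv))
    return np.concatenate(r)
f=least_squares(res,[.54,.3,.27,-1.52,.33],loss='soft_l1')
print(f.x,np.degrees(f.x[3:]));print(res(f.x).reshape(-1,2))
J=f.jac;C=np.linalg.inv(J.T@J);print('sd/px',np.sqrt(np.diag(C)))
o,R=model(f.x);print('view',o+R[:,0]*.15,R)
E
python3 fit.py
```

```text
[ 0.5412  0.3038  0.2697 -1.5078  0.1727] [-86.3929   9.8975]
[[-1.1239 -0.2459]
 [-0.151  -0.1064]
 [-2.9659  0.3167]
 [-1.2995 -0.7479]
 [-0.817  -1.44  ]
 [-0.0376  0.2693]
 [-0.4829  1.6342]
 [-1.3163 -0.2947]
 [ 0.916   0.6632]
 [ 1.1129  0.2029]
 [-2.3521  4.5129]
 [ 0.191  -0.4313]
 [ 2.5896  0.6458]
 [-0.5592  0.6042]
 [-1.3055  0.2438]
 [ 0.1134 -1.3971]
 [ 1.822   1.2816]]
sd/px [0.0007 0.0016 0.0027 0.0117 0.0361]
view [0.5505 0.1563 0.2439] [[ 0.062   0.998   0.0108]
 [-0.9832  0.0629 -0.1715]
 [-0.1719  0.      0.9851]]
```

Request:
carry_out:
  commands:
    - [[-2.8, -1.35, 0.27, 0], [-2.8, -1.35, 0.27, 0], [-2.8, -1.35, 0.27, 0], [-2.8, -1.35, 0.27, 0], [-2.8, -1.35, 0.27, 0], [-2.8, -1.35, 0.27, 0], [0, 0, 0, -7.1], [0, 0, 0, -7.1], [0, 0, 0, -7.1], [0, 0, 0, -7.1], [0, 0, 0, -7.1], [0, 0, 0, -7.1], [0, 0, 0, -7.1], [0, 0, 0, -7.1], [0, 0, 0, -7.1], [0, 0, 0, -7.1], [0, 0, 0, -7.1], [0, 0, 0, -7.1], [0, 0, 0, -7.1], [0, 0, 0, 0]]

```text
t: 12.28
tool_pos: [0.2999, 0.2502, 0.4217]
orientation: [-2.237, -2.205, 0.001]
force: [0.5, -0.1, -1.0]
opening: 0.0891
```

```bash
python3 st.py; python3 - <<'E'
from h import *
import pickle
p=robot.camera_params('wrist');snap('wrist','w7');pickle.dump(p,open('w7.pkl','wb'))
snap('scene','s7')
crop('w7','w7a',400,560,50,250,4)
crop('s7','s7a',380,460,100,200,6)
E
```

```text
12.2833 [ 0.5638 -0.429   1.6506  0.      1.9209  0.5781] [0.2999 0.2502 0.4217] [ 0.5429 -0.0745 -1.0374] [-0.0187 -0.0678  0.0413] 0.08907843782255842
```

View pics/w7.png

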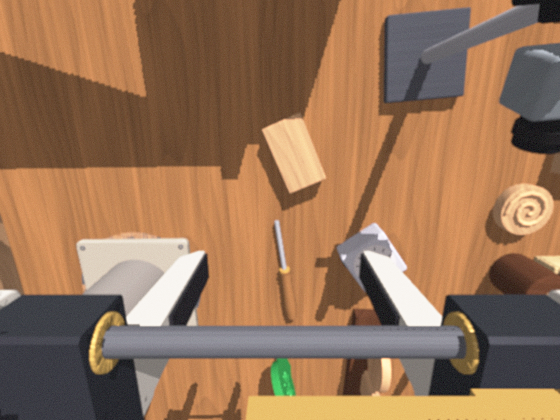

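View pics/s7a.png

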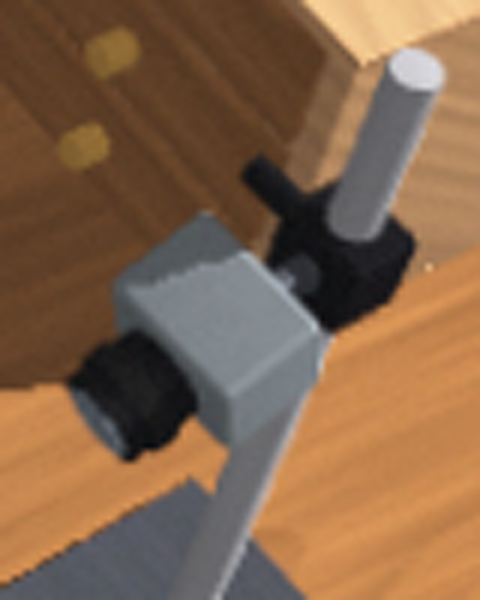

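Request:
carry_out:
  commands:
    - [[0, -1.5, -2.5, 0], [0, -1.5, -2.5, 0], [0, 0, 0, 0]]

```text
t: 12.63
tool_pos: [0.2688, 0.2511, 0.4773]
orientation: [2.246, 2.196, 0.01]
force: [0.8, 0.3, 1.0]
opening: 0.0893
```

```bash
python3 st.py; python3 - <<'E'
from h import *
import pickle
p=robot.camera_params('wrist');snap('wrist','w8');pickle.dump(p,open('w8.pkl','wb'))
crop('w8','w8a',440,560,20,170,4)
E
```

```text
12.6333 [ 0.6112 -0.4521  1.5625  0.0005  2.0247  0.6341] [0.2688 0.2511 0.4773] [0.7704 0.3172 1.0318] [-0.0675 -0.0983  0.0045] 0.08932095085291564
```

View pics/w8a.png

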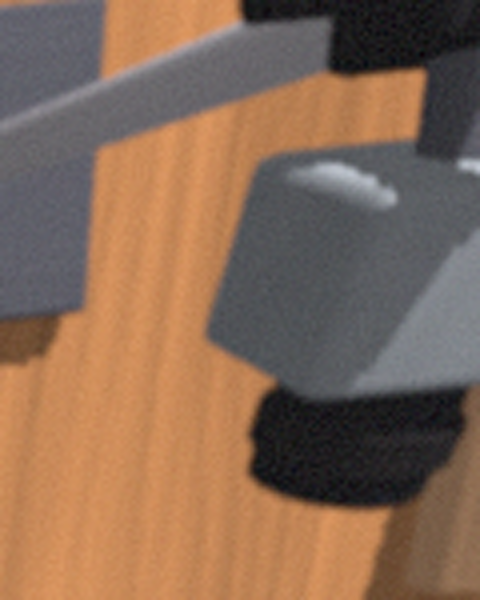

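```bash
cat > fit2.py <<'E'
import re
src=open('fit.py').read().split("def model")
exec(src[0])
W8=pickle.load(open('w8.pkl','rb'))
w8=lambda x,y:(440+x/4-.375,20+y/4-.375)
s7=lambda x,y:(380+x/6-.42,100+y/6-.42)
obs=[o for o in obs if o[0] is not S]
C0=(0,0,0)
obs+=[(S,s7(235,393),FF),(S,s7(230,447),(-34,35,-26)),(S,s7(325,325),BF),(S,s7(118,283),FN),(S,s7(207,212),BN),(S,s7(100,420),C0),
(W8,w8(262,158),(-84,-35,-26)),(W8,w8(208,337),(-34,-35,-26)),(W8,w8(310,398),FN)]
exec("def model"+src[1])
# only-lens-direction check
for drop in (T,S,W,W8):
    full=obs; obs=[o for o in full if o[0] is not drop]
    g=least_squares(res,f.x,loss='soft_l1');print(g.x,np.degrees(g.x[3:]));obs=full
E
python3 fit2.py
```

```text
[ 0.5414  0.3039  0.2716 -1.5178  0.2816] [-86.9654  16.1344]
[[-0.0287 -0.8604]
 [ 0.6723 -0.6022]
 [-2.0271 -0.923 ]
 [-0.6353 -1.7469]
 [-0.9111 -1.6502]
 [-0.2947  0.0894]
 [ 0.7302 -1.9482]
 [ 2.7673  0.7019]
 [-5.4578 -1.9466]
 [-5.4999  0.9842]
 [-0.7495 -1.6748]
 [ 0.6552  1.3286]
 [-1.4871  1.4883]
 [-1.0845  2.666 ]
 [ 0.8602  0.4784]
 [-1.4207 -1.0645]
 [ 0.7694 -1.1551]
 [-0.435  -0.077 ]
 [-5.0805 -1.5253]
 [-5.1967  2.3356]
 [-1.0257  0.304 ]]
sd/px [0.0007 0.0011 0.0018 0.0143 0.0317]
view [0.5491 0.16   0.23  ] [[ 0.0509  0.9986  0.0147]
 [-0.9593  0.0529 -0.2775]
 [-0.2779  0.      0.9606]]
[ 0.5418  0.3042  0.2716 -1.5187  0.2915] [-87.0133  16.7025]
[ 0.5409  0.3029  0.2731 -1.5312  0.2589] [-87.7337  14.8357]
[ 0.5411  0.3046  0.2722 -1.53    0.3388] [-87.6599  19.4146]
[ 0.5412  0.304   0.2696 -1.5068  0.1811] [-86.3328  10.3744]
```

```bash
cat >> fit2.py <<'E'
print('--- free box')
def res2(v):
    o,R=model(v[:5]);fx,dz,dl,dh=v[5:];r=[]
    for p,uv,l in obs:
        l=np.array(l,float)
        if l[0]<-1:
            l=np.array([fx-(50+dl)*(l[0]<-50),l[1],dz+np.sign(l[2])*(26+dh)])
        r.append(proj(p,o+R@l/1e3)[0]-uv)
    return np.concatenate(r+[[dl/2,dh/2,(fx+34)/5,dz/5]])
g=least_squares(res2,list(f.x)+[-34,0,0,0],loss='soft_l1')
print(g.x,np.degrees(g.x[3:5]));print(res2(g.x)[:-4].reshape(-1,2))
print(np.sqrt(np.diag(np.linalg.inv(g.jac.T@g.jac))))
o,R=model(g.x[:5]);print('view',o+R[:,0]*.15)
E
python3 fit2.py | sed -n '/free/,$p'
```

```text
--- free box
[  0.541    0.3044   0.2702  -1.5203   0.3409 -36.8327   1.9832  -5.2103
  -4.1938] [-87.1055  19.5347]
[[-0.6412 -0.6086]
 [-0.0121 -0.3719]
 [-0.403  -0.8674]
 [ 0.9284 -1.6887]
 [-0.9956 -1.3813]
 [-0.4195  0.3424]
 [-0.3428 -1.1541]
 [ 1.4893  1.1128]
 [-0.5091 -2.1834]
 [-1.1201  0.7882]
 [-0.4401 -1.1133]
 [ 0.8007  1.6707]
 [-1.1107  1.3437]
 [ 0.2332  0.2989]
 [-0.5282  1.1195]
 [-0.9682 -1.2044]
 [-0.5535 -0.5813]
 [-0.4912  0.0577]
 [-0.0315  0.849 ]
 [-0.9185  0.1001]
 [-1.9112 -1.7086]]
[0.0007 0.0017 0.0034 0.0122 0.0233 1.0326 3.7534 0.8742 1.3469]
view [0.5481 0.1632 0.2201]
```

Request:
carry_out:
  commands:
    - [[-2.85, 1.66, 1.6, 0], [-2.85, 1.66, 1.6, 0], [-2.85, 1.66, 1.6, 0], [-2.85, 1.66, 1.6, 0], [-2.85, 1.66, 1.6, 0], [-2.85, 1.66, 1.6, 0], [-2.85, 1.66, 1.6, 0], [-2.85, 1.66, 1.6, 0], [-2.85, 1.66, 1.6, 0], [-2.85, 1.66, 1.6, 0], [-2.85, 1.66, 1.6, 0], [-2.85, 1.66, 1.6, 0], [-2.85, 1.66, 1.6, 0], [0, 0, 0, 7.07], [0, 0, 0, 7.07], [0, 0, 0, 7.07], [0, 0, 0, 7.07], [0, 0, 0, 7.07], [0, 0, 0, 7.07], [0, 0, 0, 7.07]]

```text
t: 14.35
tool_pos: [0.4786, -0.1236, 0.2629]
orientation: [-2.961, -1.045, 0.002]
force: [0.2, 0.6, 0.5]
opening: 0.0891
```

Request:
carry_out:
  commands:
    - [[0, 0, 0, 7.07], [0, 0, 0, 7.07], [0, 0, 0, 7.07], [0, 0, 0, 7.07], [0, 0, 0, 7.07], [0, 0, 0, 7.07], [0, 0, 0, 0], [0, 0, 0, 0]]

```text
t: 15.02
tool_pos: [0.4787, -0.1235, 0.2634]
orientation: [-3.14, 0.078, 0.002]
force: [-0.3, -1.0, 0.3]
opening: 0.0891
```

```bash
python3 st.py; python3 - <<'E'
from h import *
import pickle
p=robot.camera_params('wrist');snap('wrist','w9');pickle.dump(p,open('w9.pkl','wb'))
print(Ro.from_rotvec(robot.read_state()['orientation']).as_matrix())
E
```

```text
15.0167 [-0.3563 -0.1684  1.7275 -0.      1.5838  1.2644] [ 0.4787 -0.1235  0.2634] [-0.2783 -0.9998  0.3461] [ 0.0032 -0.0262  0.0364] 0.08911830121802647
[[ 9.98815142e-01 -4.86535623e-02 -1.06936936e-03]
 [-4.86532079e-02 -9.98815668e-01  3.54981704e-04]
 [-1.08537399e-03 -3.02532852e-04 -9.99999365e-01]]
```

View pics/w9.png

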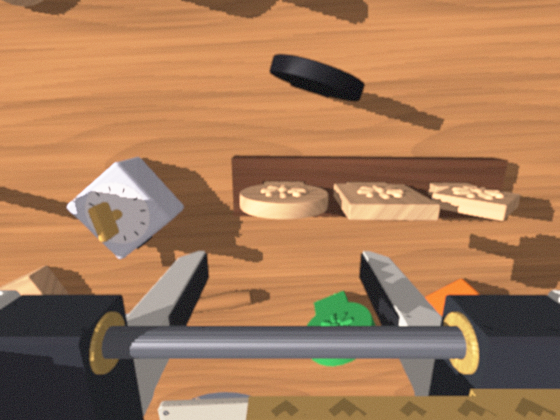

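```bash
python3 - <<'E'
from h import *
crop('w9','w9a',220,380,145,230,5)
E
```

```text
(no output)
```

View pics/w9a.png

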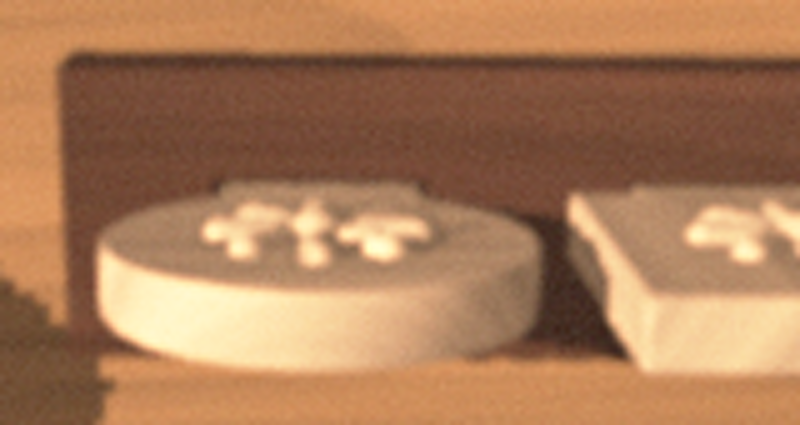

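```bash
cat > fitr.py <<'E'
from h import *
import pickle
from scipy.optimize import least_squares
np.set_printoptions(precision=4,suppress=True)
p=pickle.load(open('w9.pkl','rb'))
a=lambda x,y:np.array((220+x/5-.4,145+y/5-.4))
th=np.linspace(0,2*np.pi,721)
circ=lambda x:np.c_[np.full(721,x),48*np.sin(th),74+48*np.cos(th)]/1e3
def pose(v): return np.array([v[0],v[1],v[4] if len(v)>4 else .01]), Ro.from_euler('ZY',[v[2],v[3]]).as_matrix()
def res(v):
    o,R=pose(v)
    f=proj(p,circ(8)@R.T+o);b=proj(p,circ(-8)@R.T+o)
    foot=proj(p,np.array([[7,25,20],[7,-25,20]])/1e3@R.T+o)
    return np.array([f[:,0].min()-a(98,0)[0],f[:,0].max()-a(543,0)[0],f[:,1].max()-a(0,292)[1],b[:,1].max()-a(0,368)[1],
      *(foot[0]-a(220,187)),*(foot[1]-a(425,187))])
for v0 in ([.476,-.124,-.05,0],[.476,-.124,-.05,0,.01]):
    g=least_squares(res,v0);print(g.x,g.fun)
R0=[atz(p,a(*q),.03) for q in [(68,60)]]
print(R0)
c=proj(p,[[.476,-.124,.084]])
q=lambda x,y:(x,y)
print('rack corners',[atz(p,q(*u),.03) for u in [(233,157),(507,162)]])
E
python3 fitr.py
```

```text
[ 0.4772 -0.1239 -0.049  -0.0029] [ 0.4514 -0.0952 -0.3956  0.4263  0.4753 -0.0439 -0.8927 -0.0324]
[ 0.4777 -0.1239 -0.0489 -0.0002  0.0127] [ 0.0842  0.2712 -0.4708  0.5167  0.3375 -0.0299 -0.7553 -0.0204]
[array([ 0.5188, -0.0634,  0.03  ])]
rack corners [array([ 0.5184, -0.0631,  0.03  ]), array([ 0.4957, -0.4006,  0.03  ])]
```

```bash
python3 - <<'E'
from fitr import *
yax=np.array([-np.sin(-.049),np.cos(-.049),0]);c=np.array([.4775,-.1239,0])
X=atz(p,a(645,295),.132);print(X,(X-c)@yax)
X=atz(p,a(640,372),.132);print(X,(X-c)@yax)
E
```

```text
[ 0.4772 -0.1239 -0.049  -0.0029] [ 0.4514 -0.0952 -0.3956  0.4263  0.4753 -0.0439 -0.8927 -0.0324]
[ 0.4777 -0.1239 -0.0489 -0.0002  0.0127] [ 0.0842  0.2712 -0.4708  0.5167  0.3375 -0.0299 -0.7553 -0.0204]
[array([ 0.5188, -0.0634,  0.03  ])]
rack corners [array([ 0.5184, -0.0631,  0.03  ]), array([ 0.4957, -0.4006,  0.03  ])]
[ 0.4809 -0.1856  0.132 ] -0.06143357379296602
[ 0.4655 -0.1848  0.132 ] -0.06142519764704133
```

Request:
carry_out:
  commands:
    - [[-0.12, 0, 2.5, 0], [0, 0, 2.5, 0], [0, 0, 2.5, 0], [0, 0, 2.5, 0], [0, 0, 1.5, 0], [0, 0, 0, 0], [0, 0, 0, 0]]
  claw: 8.95

```text
t: 15.65
tool_pos: [0.4771, -0.1232, 0.1486]
orientation: [-3.14, 0.078, 0.003]
force: [-0.1, -0.4, 1.5]
opening: 0.0894
```

```bash
python3 st.py; python3 - <<'E'
from h import *
import pickle
p=robot.camera_params('wrist');snap('wrist','w10');pickle.dump(p,open('w10.pkl','wb'))
crop('w10','w10a',150,420,200,330,2.9)
E
```

```text
15.65 [-0.3567 -0.1039  1.88   -0.      1.3678  1.2637] [ 0.4771 -0.1232  0.1486] [-0.0652 -0.4124  1.5085] [ 0.0382 -0.0152  0.0014] 0.08943152142799263
```

View pics/w10a.png

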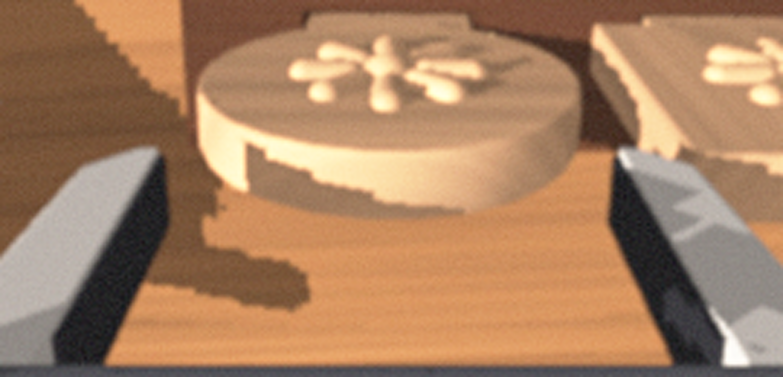

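Request:
carry_out:
  commands:
    - [[0, 0, 0.8, 0], [0, 0, 0.8, 0], [0, 0, 0.7, 0], [0, 0, 0.3, 0], [0, 0, 0, 0], [0, 0, 0, 0]]

```text
t: 16.2
tool_pos: [0.4777, -0.1234, 0.1232]
orientation: [-3.14, 0.08, 0.001]
force: [0.1, -0.5, -0.3]
opening: 0.0897
```

```bash
python3 st.py; python3 - <<'E'
from h import *
import pickle
p=robot.camera_params('wrist');snap('wrist','w11');pickle.dump(p,open('w11.pkl','wb'))
crop('w11','w11a',150,420,200,330,2.9)
E
```

```text
16.2 [-0.3567 -0.0785  1.9047 -0.      1.316   1.2653] [ 0.4777 -0.1234  0.1232] [ 0.112  -0.4523 -0.2863] [-0.0213  0.0131 -0.0516] 0.08971865228971061
```

View pics/w11a.png

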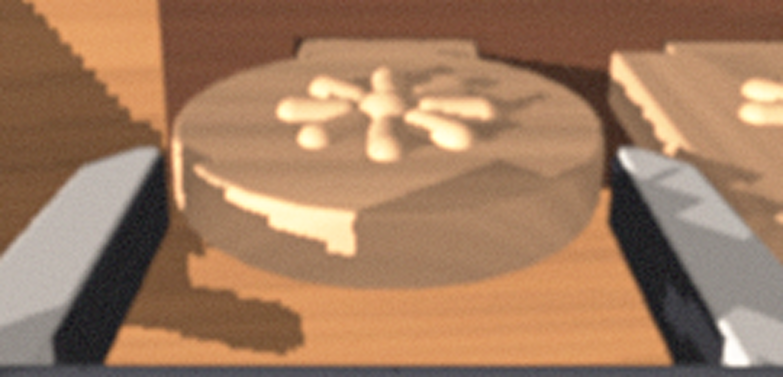

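Request:
carry_out:
  commands:
    - [[0, 0, 0.3, 0], [0, 0, 0.2, 0], [0, 0, 0, 0], [0, 0, 0, 0]]
  claw: 9.1

```text
t: 16.58
tool_pos: [0.4778, -0.1234, 0.1183]
orientation: [-3.14, 0.08, 0.0]
force: [0.5, -0.1, -0.4]
opening: 0.0913
```

```bash
python3 st.py
```

```text
16.5833 [-0.3566 -0.0733  1.9092 -0.      1.306   1.2654] [ 0.4778 -0.1234  0.1183] [ 0.4709 -0.0787 -0.3896] [-0.0004 -0.0272 -0.019 ] 0.09129988152642411
```

Request:
carry_out:
  commands:
    - [[0, 0, 0.2, 0], [0, 0, 0.15, 0], [0, 0, 0, 0], [0, 0, 0, 0]]
  claw: 9.25

```text
t: 16.92
tool_pos: [0.4778, -0.1233, 0.1147]
orientation: [-3.14, 0.08, 0.001]
force: [0.3, 0.4, -1.1]
opening: 0.0924
```

Request:
carry_out:
  commands:
    - [[0, 0, 0, 0], [0, 0, 0, 0], [0, 0, 0, 0], [0, 0, 0, 0]]
  claw: 8
  grip_force: 30

```text
t: 17.25
tool_pos: [0.4778, -0.1234, 0.1149]
orientation: [-3.141, 0.08, 0.0]
force: [0.3, -0.7, -1.3]
opening: 0.0879
```

```bash
python3 st.py; python3 - <<'E'
from h import *
import pickle
p=robot.camera_params('wrist');snap('wrist','w12');pickle.dump(p,open('w12.pkl','wb'))
E
```

```text
17.25 [-0.3567 -0.0695  1.9122  0.      1.299   1.2653] [ 0.4778 -0.1234  0.1149] [ 0.2586 -0.7432 -1.2972] [-0.0406  0.0425 -0.0119] 0.08793656541361913
```

View pics/w12.png

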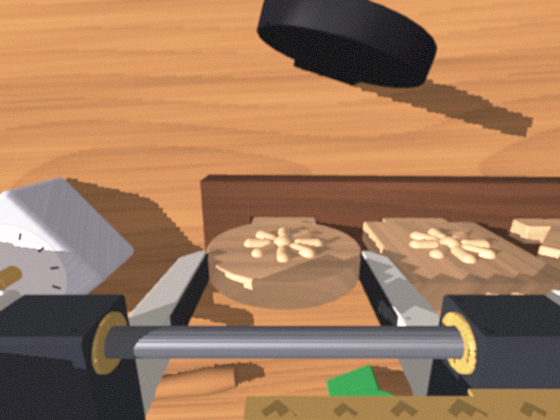

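Request:
carry_out:
  commands:
    - [[0, 0, -0.3, 0], [0, 0, -0.4, 0], [0, 0, -0.4, 0], [0, 0, -0.4, 0], [0, 0, 0, 0], [0, 0, 0, 0]]
  claw: 7
  grip_force: 35

```text
t: 17.8
tool_pos: [0.4783, -0.1235, 0.1305]
orientation: [3.14, -0.08, 0.002]
force: [-0.9, 0.0, -0.6]
opening: 0.0876
```

```bash
python3 st.py; python3 - <<'E'
from h import *
import pickle
p=robot.camera_params('wrist');snap('wrist','w13');pickle.dump(p,open('w13.pkl','wb'))
snap('scene','s13')
crop('s13','s13a',160,280,210,310,5)
E
```

```text
17.8 [-0.3566 -0.0863  1.898   0.      1.3288  1.2654] [ 0.4783 -0.1235  0.1305] [-0.8995  0.0049 -0.5748] [ 0.0382 -0.0022 -0.0078] 0.08755085753716656
```

View pics/w13.png

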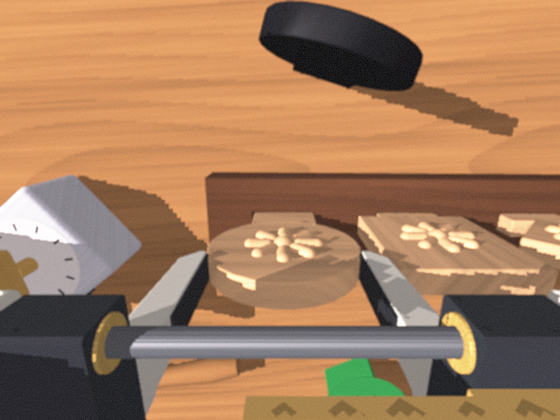

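View pics/s13a.png

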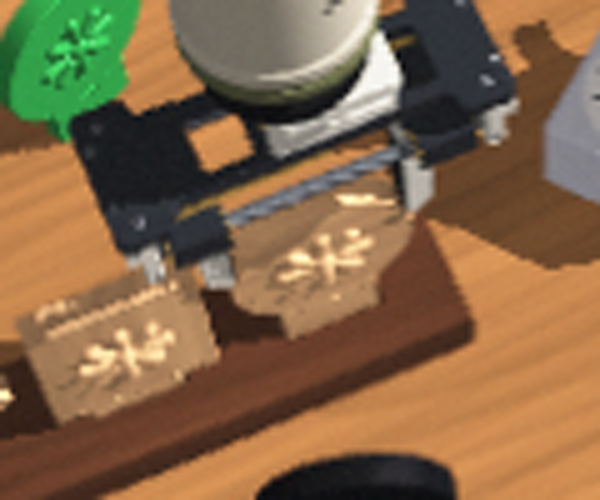

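Request:
carry_out:
  commands:
    - [[-0.3, 0, 0.02, 0], [-0.3, 0, 0.03, 0], [-0.3, 0, 0.03, 0], [-0.3, 0, 0.04, 0], [-0.3, 0, 0.05, 0], [-0.3, 0, 0.05, 0], [0, 0, 0, 0], [0, 0, 0, 0]]

```text
t: 18.57
tool_pos: [0.4596, -0.1225, 0.1276]
orientation: [-3.141, 0.081, 0.0]
force: [0.5, 0.1, -0.1]
opening: 0.084
```

```bash
python3 st.py; python3 - <<'E'
from h import *
import pickle
p=robot.camera_params('wrist');snap('wrist','w14');pickle.dump(p,open('w14.pkl','wb'))
E
```

```text
18.5667 [-0.3682 -0.1342  1.9477 -0.0001  1.3284  1.254 ] [ 0.4596 -0.1225  0.1276] [ 0.4845  0.0885 -0.0583] [ 0.0127 -0.2355 -0.03  ] 0.08395322969908046
```

View pics/w14.png

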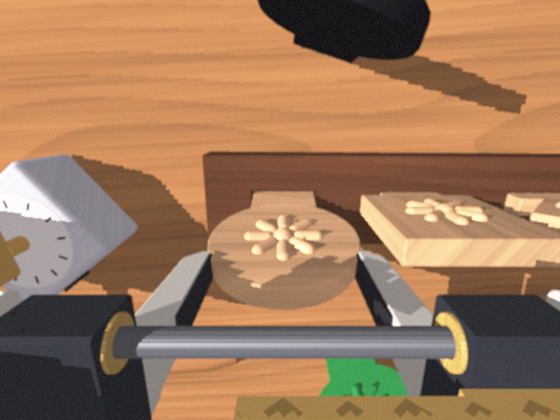

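```bash
python3 - <<'E'
from h import *
crop('w14','w14a',195,375,175,315,4.4)
E
```

```text
(no output)
```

View pics/w14a.png

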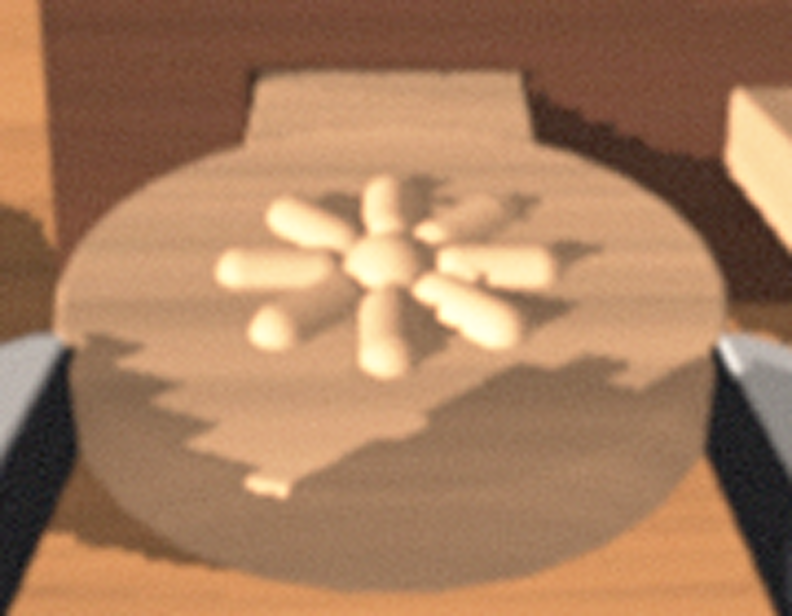

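```bash
cat > fitt.py <<'E'
from h import *
import pickle
from scipy.optimize import least_squares
np.set_printoptions(precision=4,suppress=True)
th=np.linspace(0,2*np.pi,721)
circ=lambda x:np.c_[np.full(721,x),48*np.sin(th),74+48*np.cos(th)]/1e3
def fit(p,yaw,L,Rr,B,hub,j1,j2,v0):
    def pose(v): return v[:3], Ro.from_euler('ZY',[yaw,v[3]]).as_matrix()
    def res(v):
        o,R=pose(v); u=proj(p,np.r_[circ(8),circ(-8)]@R.T+o)
        k=proj(p,np.array([[13,0,74],[7,25,33.],[7,-25,33]])/1e3@R.T+o)
        return np.array([u[:,0].min()-L,u[:,0].max()-Rr,u[:,1].max()-B,*(k[0]-hub),*(k[1]-j1),*(k[2]-j2)])
    g=least_squares(res,v0,x_scale=[.01,.01,.01,.1]);o,R=pose(g.x)
    print(g.x,'tilt',np.degrees(g.x[3]),g.fun); print('face',o+R@[.008,0,.074],'xaxis',R[:,0])
    return g.x
E
python3 - <<'E'
from fitt import *
p=pickle.load(open('w14.pkl','rb'));s=robot.read_state();M=Ro.from_rotvec(s['orientation']).as_matrix();yaw=np.arctan2(M[1,0],M[0,0])
a=lambda x,y:np.array((195+x/4.4-.39,175+y/4.4-.39))
fit(p,yaw,a(55,0)[0],a(727,0)[0],a(0,592)[1],a(382,258),a(248,140),a(532,140),[.46,-.123,.03,-.2])
E
```

```text
[ 0.4782 -0.1233  0.0184 -0.2315] tilt -13.262830604205062 [ 0.466  -1.6464  1.776   1.4899 -3.1979 -0.5175  0.6181  0.19    0.6913]
face [ 0.469  -0.1228  0.0922] xaxis [ 0.972  -0.0499  0.2294]
```

Request:
carry_out:
  commands:
    - [[0, 0, 0, 0], [0, 0, 0, 0], [0, 0, 0, 0], [0, 0, 0, 0], [0, 0, 0, 0]]
  claw: 9.25

```text
t: 19.03
tool_pos: [0.4599, -0.1224, 0.1277]
orientation: [-3.14, 0.08, 0.0]
force: [-0.3, -0.5, -0.4]
opening: 0.0923
```

```bash
python3 st.py; python3 - <<'E'
from h import *
import pickle
p=robot.camera_params('wrist');snap('wrist','w15');pickle.dump(p,open('w15.pkl','wb'))
crop('w15','w15a',195,375,175,315,4.4)
E
```

```text
19.0333 [-0.368  -0.1336  1.9471 -0.      1.3283  1.2539] [ 0.4599 -0.1224  0.1277] [-0.2671 -0.4574 -0.3822] [ 0.0214 -0.0141  0.0158] 0.09231189117064262
```

View pics/w15a.png

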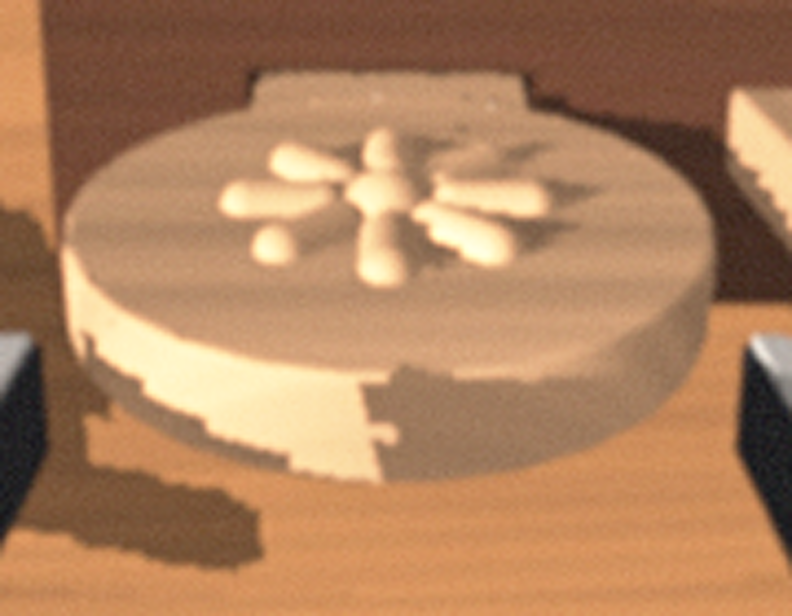

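```bash
python3 - <<'E'
from fitt import *
p=pickle.load(open('w15.pkl','rb'));s=robot.read_state();M=Ro.from_rotvec(s['orientation']).as_matrix();yaw=np.arctan2(M[1,0],M[0,0])
a=lambda x,y:np.array((195+x/4.4-.39,175+y/4.4-.39))
v=fit(p,yaw,a(63,0)[0],a(715,0)[0],a(0,478)[1],a(382,190),a(250,108),a(530,108),[.46,-.123,.01,-.1])
R=Ro.from_euler('ZY',[yaw,v[3]]).as_matrix()
print((proj(p,circ(8)@R.T+v[:3])[:,1].max()-175+.39)*4.4)
print('grip pt x',v[:3]+R@[0,0,.092])
E
```

```text
[ 0.478  -0.1231  0.0095 -0.121 ] tilt -6.933446399857775 [ 0.3996 -1.0966  1.7035  1.289  -3.4647 -0.1296  0.8041 -0.5475  0.8782]
face [ 0.477  -0.123   0.0839] xaxis [ 0.9914 -0.0508  0.1207]
376.4011588694684
grip pt x [ 0.4669 -0.1225  0.1008]
```

Request:
carry_out:
  commands:
    - [[0.35, 0.04, 0, 0], [0.35, 0, 0.3, 0], [0, 0, 0.4, 0], [0, 0, 0.4, 0], [0, 0, 0.35, 0], [0, 0, 0, 0], [0, 0, 0, 0]]

```text
t: 19.67
tool_pos: [0.4664, -0.1231, 0.1127]
orientation: [-3.14, 0.08, 0.002]
force: [0.4, 0.4, -0.0]
opening: 0.0924
```

```bash
python3 st.py
```

```text
19.6667 [-0.3643 -0.0973  1.9427 -0.      1.2974  1.2577] [ 0.4664 -0.1231  0.1127] [ 0.4414  0.4115 -0.0249] [ 0.0413 -0.0062  0.0154] 0.092411780167927
```

Request:
carry_out:
  commands:
    - [[0, 0, 0, 0], [0, 0, 0, 0], [0, 0, 0, 0], [0, 0, 0, 0]]
  claw: 7
  grip_force: 30

```text
t: 20.0
tool_pos: [0.4669, -0.1233, 0.1133]
orientation: [3.14, -0.08, 0.0]
force: [-0.3, 0.7, -0.7]
opening: 0.0896
```

```bash
python3 st.py
```

```text
20.0 [-0.3643 -0.098   1.942  -0.      1.2974  1.2577] [ 0.4669 -0.1233  0.1133] [-0.2971  0.6961 -0.7338] [0.0259 0.0006 0.0096] 0.08958954014604914
```

Request:
carry_out:
  commands:
    - [[0, 0, -0.4, 0], [0, 0, -0.4, 0], [0, 0, -0.4, 0], [0, 0, -0.45, 0], [0, 0, 0, 0]]

```text
t: 20.42
tool_pos: [0.4677, -0.1235, 0.1312]
orientation: [3.14, -0.08, 0.003]
force: [1.2, 0.9, 0.8]
opening: 0.0895
```

```bash
python3 st.py; python3 - <<'E'
from h import *
import pickle
p=robot.camera_params('wrist');snap('wrist','w16');pickle.dump(p,open('w16.pkl','wb'))
crop('w16','w16a',195,375,175,315,4.4)
E
```

```text
20.4167 [-0.3643 -0.1172  1.9253 -0.      1.3314  1.2577] [ 0.4677 -0.1235  0.1312] [1.2148 0.8924 0.7571] [ 0.0196  0.1009 -0.0045] 0.08952623329225314
```

View pics/w16a.png

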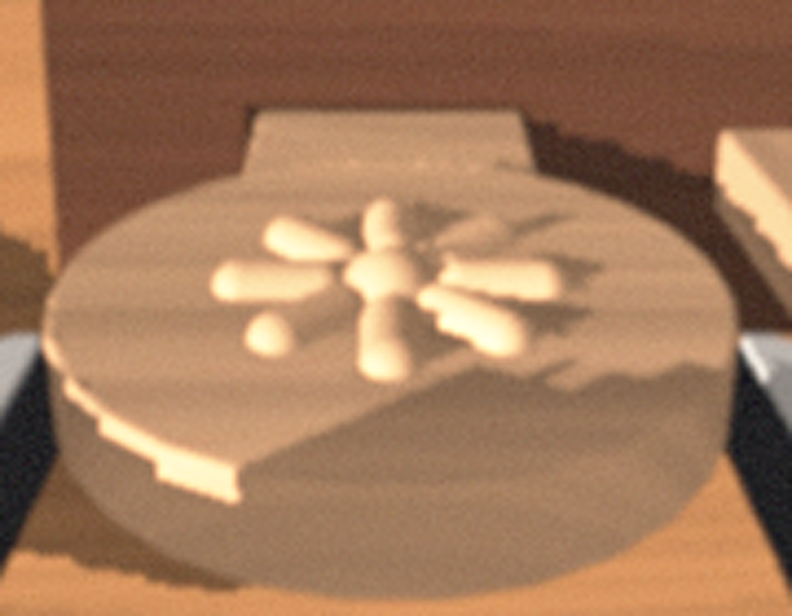

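Request:
carry_out:
  commands:
    - [[-0.25, 0, 0.03, 0], [-0.25, 0, 0.03, 0], [-0.25, 0, 0.04, 0], [-0.25, 0, 0.04, 0], [-0.25, 0, 0.05, 0], [-0.25, 0, 0.05, 0], [-0.25, 0, 0.05, 0], [-0.25, 0, 0.05, 0], [0, 0, 0, 0], [0, 0, 0, 0]]

```text
t: 21.3
tool_pos: [0.4466, -0.1222, 0.1262]
orientation: [-3.14, 0.081, 0.001]
force: [0.6, 0.2, -0.9]
opening: 0.0876
```

```bash
python3 st.py; python3 - <<'E'
from h import *
import pickle
p=robot.camera_params('wrist');snap('wrist','w17');pickle.dump(p,open('w17.pkl','wb'))
crop('w17','w17a',195,375,175,315,4.4)
E
```

```text
21.3 [-0.3778 -0.1694  1.9819 -0.      1.3295  1.2443] [ 0.4466 -0.1222  0.1262] [ 0.5667  0.1657 -0.9191] [ 0.0008 -0.2048 -0.0209] 0.08760936078246544
```

View pics/w17a.png

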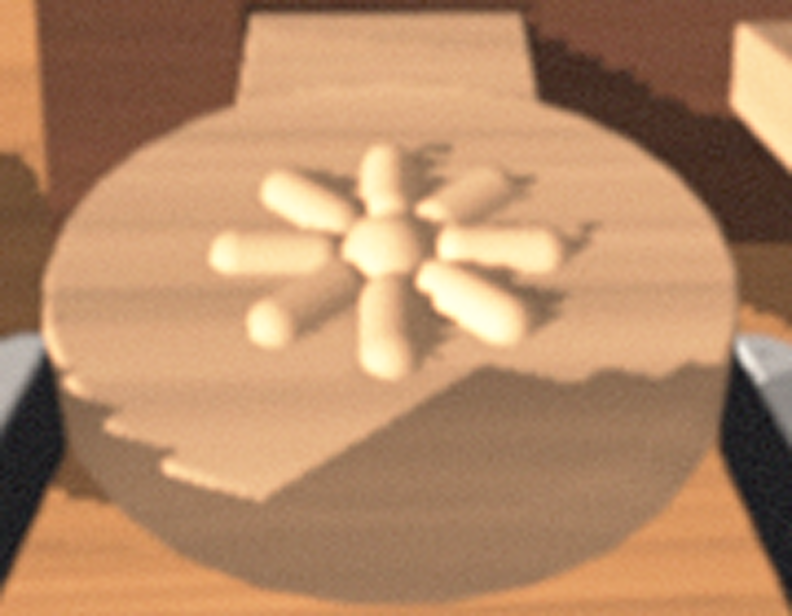

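```bash
python3 - <<'E'
from fitt import *
s=robot.read_state();M=Ro.from_rotvec(s['orientation']).as_matrix();yaw=np.arctan2(M[1,0],M[0,0])
a=lambda x,y:np.array((195+x/4.4-.39,175+y/4.4-.39))
p=pickle.load(open('w16.pkl','rb'))
fit(p,yaw,a(46,0)[0],a(738,0)[0],a(0,600)[1],a(382,272),a(245,172),a(533,172),[.46,-.123,.01,-.1])
p=pickle.load(open('w17.pkl','rb'))
fit(p,yaw,a(43,0)[0],a(738,0)[0],a(0,603)[1],a(382,247),a(238,102),a(537,102),[.46,-.123,.01,-.1])
E
```

```text
[ 0.4785 -0.124   0.027  -0.1283] tilt -7.3490169595706165 [ 0.2414 -1.8122  1.7537  1.5321 -3.4923 -0.304   0.7799  0.4254  0.8505]
face [ 0.4769 -0.1239  0.1014] xaxis [ 0.9905 -0.0508  0.1279]
[ 0.4775 -0.1235  0.024  -0.3399] tilt -19.47249823082706 [ 0.5005 -1.9973  2.2957  1.2203 -3.6119  0.257   0.5309  0.1131  0.608 ]
face [ 0.4604 -0.1226  0.0964] xaxis [ 0.9416 -0.0483  0.3334]
```

Request:
carry_out:
  commands:
    - [[0, 0, -0.3, 0], [0, 0, -0.4, 0], [0, 0, -0.5, 0], [0, 0, -0.8, 0], [0, 0, -1.2, 0], [0, 0, -1.5, 0], [0, 0, -1.5, 0], [0, 0, -1.5, 0], [0, 0, -1.5, 0], [0, 0, -1.5, 0], [0, 0, -1.0, 0], [0, 0, -0.5, 0], [0, 0, 0, 0]]

```text
t: 22.43
tool_pos: [0.4476, -0.1225, 0.2502]
orientation: [3.14, -0.08, 0.004]
force: [-0.1, -0.6, -1.1]
opening: 0.0879
```

```bash
python3 st.py; python3 - <<'E'
from h import *
import pickle
p=robot.camera_params('wrist');snap('wrist','w18');pickle.dump(p,open('w18.pkl','wb'))
E
```

```text
22.4333 [-0.3777 -0.2551  1.826   0.      1.568   1.2444] [ 0.4476 -0.1225  0.2502] [-0.1319 -0.5581 -1.1483] [0.031  0.0109 0.0245] 0.08794704126108577
```

View pics/w18.png

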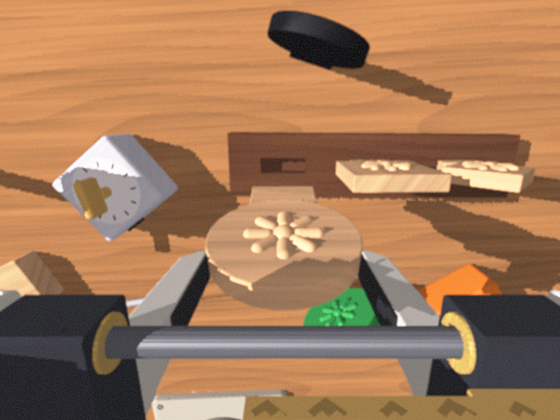

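```bash
python3 - <<'E'
from h import *
crop('w18','w18a',195,375,175,315,4.4)
E
```

```text
(no output)
```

View pics/w18a.png

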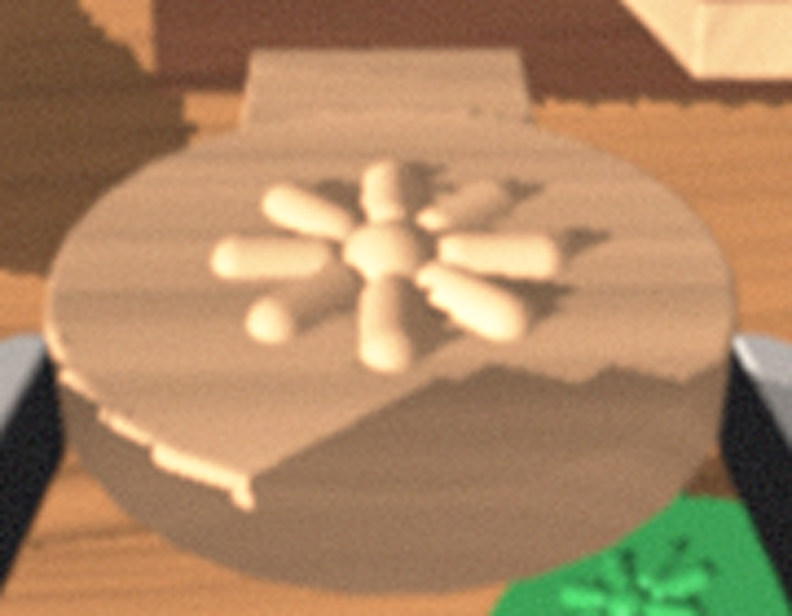

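```bash
cat > fitu.py <<'E'
from fitt import *
def fit2(p,yaw,L,Rr,B,hub,j1,j2,k1,k2,v0):
    def pose(v): return v[:3], Ro.from_euler('ZY',[yaw,v[3]]).as_matrix()
    def res(v):
        o,R=pose(v); u=proj(p,np.r_[circ(8),circ(-8)]@R.T+o)
        k=proj(p,np.array([[13,0,74],[7,25,33.],[7,-25,33],[7,25,0],[7,-25,0]])/1e3@R.T+o)
        return np.array([u[:,0].min()-L,u[:,0].max()-Rr,u[:,1].max()-B,*(k[0]-hub),*(k[1]-j1),*(k[2]-j2),*(k[3]-k1),*(k[4]-k2)])
    g=least_squares(res,v0,x_scale=[.01,.01,.01,.1]);o,R=pose(g.x)
    print(g.x,'tilt',np.degrees(g.x[3]),g.fun); print('face',o+R@[.008,0,.074],'xaxis',R[:,0])
    return g.x
E
python3 - <<'E'
from fitu import *
s=robot.read_state();M=Ro.from_rotvec(s['orientation']).as_matrix();yaw=np.arctan2(M[1,0],M[0,0])
a=lambda x,y:np.array((195+x/4.4-.39,175+y/4.4-.39))
p=pickle.load(open('w18.pkl','rb'))
fit2(p,yaw,a(45,0)[0],a(737,0)[0],a(0,592)[1],a(382,255),a(243,122),a(535,122),a(252,50),a(520,50),[.46,-.123,.15,-.3])
print(s['tool_pos'],yaw)
E
```

```text
[ 0.4703 -0.1234  0.1459 -0.2411] tilt -13.812627526268903 [ 0.2272 -1.9401  2.1761  1.238  -4.729  -0.4538  1.9558  0.0592  2.0162
  1.2187 -0.814  -0.0646 -0.7585]
face [ 0.4604 -0.1229  0.2197] xaxis [ 0.9698 -0.0497  0.2387]
[ 0.4472 -0.1223  0.2489] -0.05117806597287949
```

Request:
carry_out:
  commands:
    - [[0, 0, 0, 0], [0, 0, 0, 0], [0, 0, 0, 0], [0, 0, 0, 0], [0, 0, 0, 0], [0, 0, 0, 0], [0, 0, 0, 0], [0, 0, 0, 0]]

```text
t: 23.15
tool_pos: [0.4469, -0.1222, 0.2483]
orientation: [-3.141, 0.08, 0.0]
force: [0.7, -0.4, -0.5]
opening: 0.0875
```

```bash
python3 - <<'E'
from h import *
import pickle
p=robot.camera_params('wrist');snap('wrist','w19');pickle.dump(p,open('w19.pkl','wb'))
a=cv2.imread('pics/w18.png')[175:315,195:375];b=cv2.imread('pics/w19.png')[175:315,195:375]
cv2.imwrite('pics/cmp.png',cv2.resize(np.hstack([a,b]),None,fx=2.2,fy=2.2,interpolation=cv2.INTER_CUBIC))
g=lambda i:cv2.cvtColor(i,cv2.COLOR_BGR2GRAY).astype(np.float32)
print(cv2.phaseCorrelate(g(a)[20:80,40:130].copy(),g(b)[20:80,40:130].copy()), np.abs(g(a)-g(b)).mean())
src=open('fitu.py').read().replace("*(k[0]-hub)","*(k[0]-hub)*0")
exec(src)
s=robot.read_state();M=Ro.from_rotvec(s['orientation']).as_matrix();yaw=np.arctan2(M[1,0],M[0,0])
a=lambda x,y:np.array((195+x/4.4-.39,175+y/4.4-.39))
p=pickle.load(open('w18.pkl','rb'))
fit2(p,yaw,a(45,0)[0],a(737,0)[0],a(0,592)[1],a(382,255),a(243,122),a(535,122),a(252,50),a(520,50),[.46,-.123,.15,-.3])
E
```

```text
((0.007997069510778942, -0.1868803573064426), 0.9977873304155138) 3.9632144
[ 0.4706 -0.1236  0.1479 -0.2128] tilt -12.189873534763361 [-0.7478 -0.4125 -0.4938  0.     -0.     -0.5591  1.0108  0.6181  1.0719
  1.2119 -0.7993  0.3473 -0.7436]
face [ 0.4628 -0.1232  0.2219] xaxis [ 0.9762 -0.05    0.2112]
```

View pics/cmp.png

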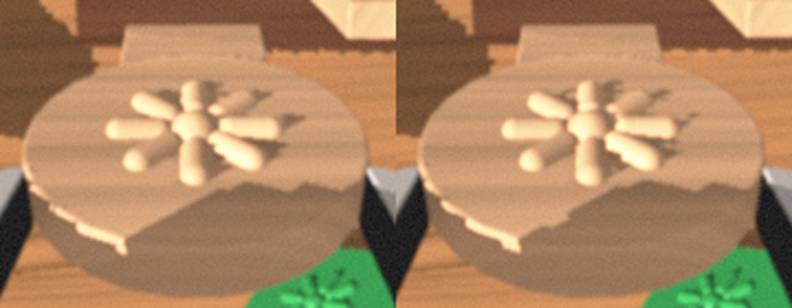

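Request:
carry_out:
  commands:
    - [[0.25, 0, 1.0, 0], [0.25, 0, 1.8, 0], [0.2, 0, 2.0, 0], [0, 0, 2.0, 0], [0, 0, 1.8, 0], [0, 0, 1.0, 0], [0, 0, 0.4, 0], [0, 0, 0, 0], [0, 0, 0, 0]]
  grip_force: 40

```text
t: 23.95
tool_pos: [0.4543, -0.1227, 0.1489]
orientation: [3.14, -0.08, 0.001]
force: [-0.0, 0.4, -0.5]
opening: 0.0872
```

```bash
python3 st.py; python3 - <<'E'
from h import *
import pickle
p=robot.camera_params('wrist');snap('wrist','w20');pickle.dump(p,open('w20.pkl','wb'))
crop('w20','w20a',195,375,165,305,4.4)
E
```

```text
23.95 [-0.3728 -0.1713  1.9403  0.      1.3718  1.2492] [ 0.4543 -0.1227  0.1489] [-0.0409  0.373  -0.4794] [-0.0253 -0.0014  0.0214] 0.08715877104119045
```

View pics/w20a.png

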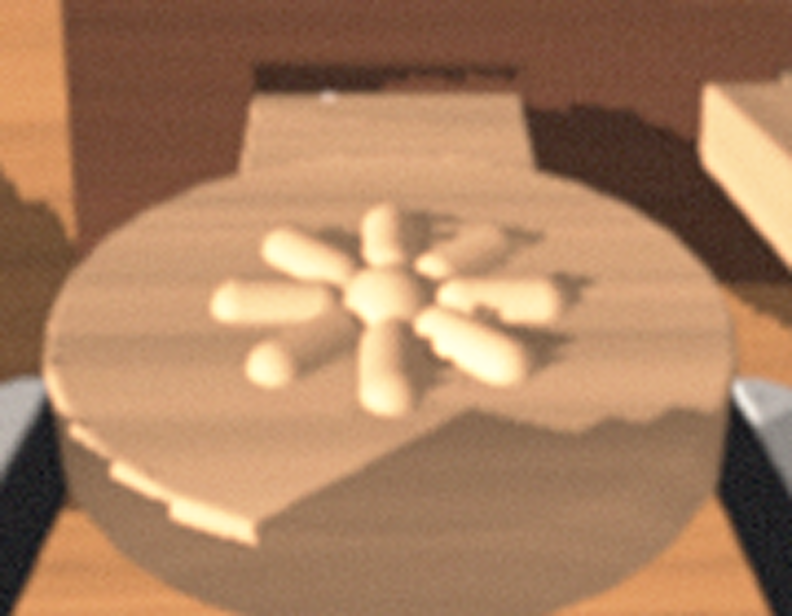

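```bash
python3 - <<'E'
src=open('fitu.py').read().replace("*(k[0]-hub)","*(k[0]-hub)*0")
exec(src)
s=robot.read_state();M=Ro.from_rotvec(s['orientation']).as_matrix();yaw=np.arctan2(M[1,0],M[0,0])
a=lambda x,y:np.array((195+x/4.4-.39,165+y/4.4-.39))
p=pickle.load(open('w20.pkl','rb'))
v=fit2(p,yaw,a(45,0)[0],a(738,0)[0],a(0,638)[1],a(382,295),a(242,172),a(535,172),a(252,95),a(520,95),[.46,-.123,.05,-.3])
R=Ro.from_euler('ZY',[yaw,v[3]]).as_matrix()
print('foot bottom front/back',v[:3]+R@[.007,0,0],v[:3]+R@[-.007,0,0]); print('slot front L,R',atz(p,a(255,66),.03),atz(p,a(520,66),.03))
E
```

```text
[ 0.4765 -0.1237  0.0468 -0.2089] tilt -11.967591396842693 [-0.7643 -0.6684 -0.1783  0.     -0.     -0.3037  0.35    0.6276  0.4232
  1.2649 -0.3225  0.3781 -0.2582]
face [ 0.469  -0.1233  0.1208] xaxis [ 0.977  -0.0501  0.2074]
foot bottom front/back [ 0.4833 -0.1241  0.0482] [ 0.4697 -0.1234  0.0453]
slot front L,R [ 0.4865 -0.097   0.03  ] [ 0.4838 -0.1504  0.03  ]
```

Request:
carry_out:
  commands:
    - [[0, 0, 0.6, 0], [0, 0, 0.7, 0], [0, 0, 0.6, 0], [0, 0, 0, 0], [-0.2, 0, 0.03, 0], [-0.25, 0, 0.05, 0], [-0.25, 0, 0.06, 0], [-0.25, 0, 0.06, 0], [-0.25, 0, 0.07, 0], [-0.25, 0, 0.08, 0], [-0.25, 0, 0.08, 0], [-0.2, 0, 0.07, 0], [0, 0, 0, 0], [0, 0, 0, 0]]

```text
t: 25.17
tool_pos: [0.4347, -0.1216, 0.1243]
orientation: [-3.141, 0.081, 0.0]
force: [0.7, -0.4, 0.1]
opening: 0.085
```

```bash
python3 st.py; python3 - <<'E'
from h import *
import pickle
p=robot.camera_params('wrist');snap('wrist','w21');pickle.dump(p,open('w21.pkl','wb'))
crop('w21','w21a',195,375,165,305,4.4)
E
```

```text
25.1667 [-0.3864 -0.2022  2.0141 -0.      1.3299  1.2358] [ 0.4347 -0.1216  0.1243] [ 0.6509 -0.4336  0.1418] [-0.0397 -0.1989 -0.0588] 0.08495411659278838
```

View pics/w21a.png

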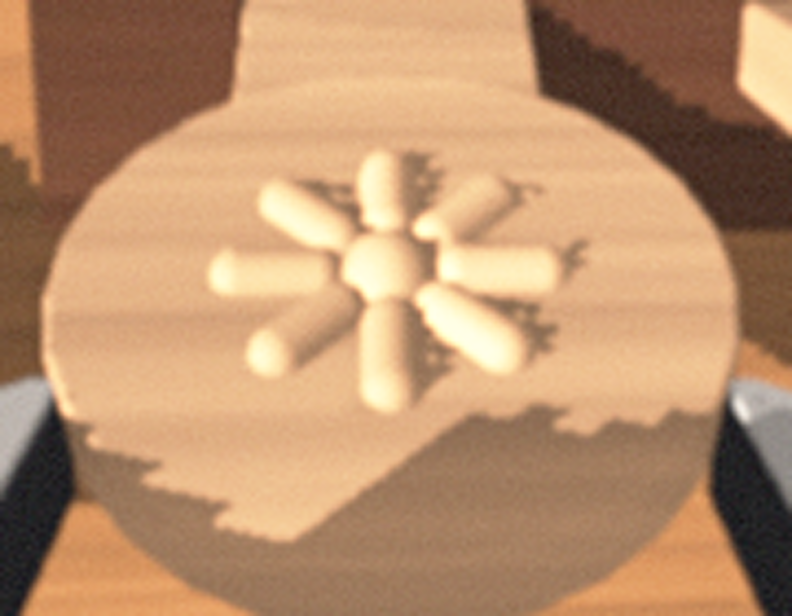

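Request:
carry_out:
  commands:
    - [[0.1, 0, -0.1, 0], [0, 0, -0.3, 0], [0, 0, -0.4, 0], [0, 0, -0.5, 0], [0, 0, -0.8, 0], [0, 0, -1.2, 0], [0, 0, -1.5, 0], [0, 0, -1.5, 0], [0, 0, -1.5, 0], [0, 0, -1.5, 0], [0, 0, -1.5, 0], [0, 0, -1.0, 0], [0, 0, -0.6, 0], [0, 0, -0.3, 0], [0, 0, 0, 0]]

```text
t: 26.47
tool_pos: [0.4361, -0.1217, 0.2519]
orientation: [3.14, -0.08, 0.001]
force: [0.6, 0.6, -1.2]
opening: 0.0854
```

```bash
python3 st.py; python3 - <<'E'
from h import *
import pickle
p=robot.camera_params('wrist');snap('wrist','w22');pickle.dump(p,open('w22.pkl','wb'))
crop('w22','w22a',195,375,175,315,4.4)
E
```

```text
26.4667 [-0.3855 -0.2866  1.8486 -0.      1.5787  1.2365] [ 0.4361 -0.1217  0.2519] [ 0.6387  0.5934 -1.2078] [ 0.0372  0.0384 -0.0297] 0.08535326192193542
```

View pics/w22a.png

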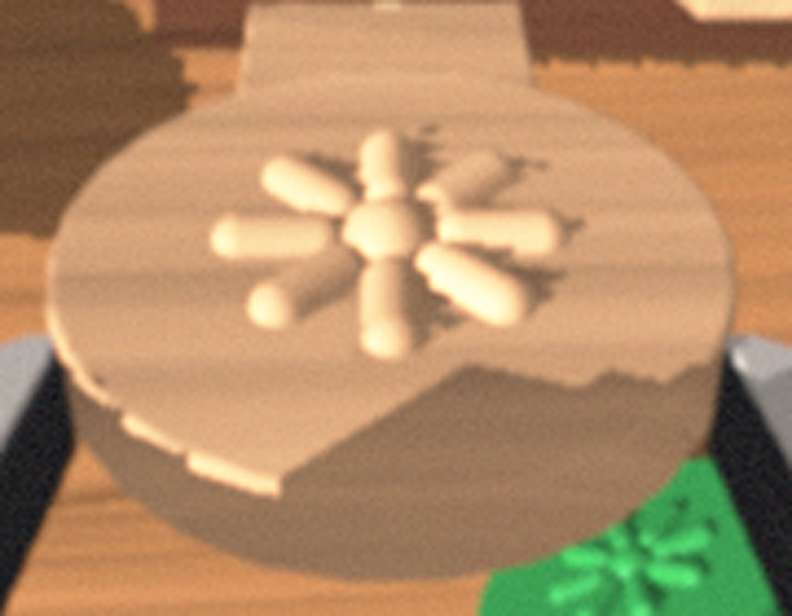

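```bash
cat > fv.py <<'E'
src=open('fitu.py').read().replace("*(k[0]-hub)","*(k[0]-hub)*0")
exec(src)
E
python3 - <<'E'
from fv import *
s=robot.read_state();M=Ro.from_rotvec(s['orientation']).as_matrix();yaw=np.arctan2(M[1,0],M[0,0])
a=lambda x,y:np.array((195+x/4.4-.39,175+y/4.4-.39))
p=pickle.load(open('w22.pkl','rb'))
v=fit2(p,yaw,a(47,0)[0],a(737,0)[0],a(0,580)[1],a(382,228),a(240,93),a(535,93),a(248,5),a(518,5),[.46,-.123,.15,-.3])
E
```

```text
[ 0.4671 -0.123   0.1492 -0.2894] tilt -16.58271605152114 [-1.0843 -1.0946 -0.0764  0.     -0.     -0.2352  0.1257  0.5789  0.198
  1.682  -0.1532  0.9329 -0.0892]
face [ 0.4537 -0.1224  0.2224] xaxis [ 0.9572 -0.049   0.2854]
```

Request:
carry_out:
  commands:
    - [[0.2, -0.57, 0, 0], [0.41, -1.13, 0, 0], [0.62, -1.7, 0, 0], [0.62, -1.7, 0, 0], [0.62, -1.7, 0, 0], [0.62, -1.7, 0, 0], [0.62, -1.7, 0, 0], [0.62, -1.7, 0, 0], [0.62, -1.7, 0, 0], [0.62, -1.7, 0, 0], [0.62, -1.7, 0, 0], [0.62, -1.7, 0, 0], [0.62, -1.7, 0, 0], [0.62, -1.7, 0, 0], [0.62, -1.7, 0, 0], [0.62, -1.7, 0, 0], [0.41, -1.13, 0, 0], [0.2, -0.57, 0, 0]]

```text
t: 28.02
tool_pos: [0.5485, 0.1465, 0.2502]
orientation: [-3.141, 0.078, 0.003]
force: [0.6, -1.2, -1.0]
opening: 0.0851
```

Request:
carry_out:
  commands:
    - [[0, 0, 0, -2], [0, 0, 0, -4], [0, 0, 0, -6], [0, 0, 0, -6], [0, 0, 0, -6], [0, 0, 0, -6], [0, 0, 0, -6], [0, 0, 0, -6], [0, 0, 0, -6], [0, 0, 0, -6], [0, 0, 0, -6], [0, 0, 0, -6], [0, 0, 0, -6], [0, 0, 0, -6], [0, 0, 0, -6], [0, 0, 0, -6], [0, 0, 0, -4], [0, 0, 0, -2], [0, 0, 0, 0]]

```text
t: 29.6
tool_pos: [0.5484, 0.1445, 0.2509]
orientation: [-2.159, -2.281, 0.001]
force: [-0.6, 0.6, -0.6]
opening: 0.0848
```

```bash
python3 st.py; python3 - <<'E'
from h import *
import pickle
s=robot.read_state();M=Ro.from_rotvec(s['orientation']).as_matrix();print(np.degrees(np.arctan2(M[1,0],M[0,0])))
p=robot.camera_params('wrist');snap('wrist','w23');pickle.dump(p,open('w23.pkl','wb'))
crop('w23','w23a',195,375,175,315,4.4)
snap('scene','s23');snap('top','t23')
crop('s23','s23a',270,470,90,240,4)
E
```

```text
29.6 [ 0.1674  0.0355  1.5552 -0.0002  1.5518  0.1126] [0.5484 0.1445 0.2509] [-0.5888  0.5911 -0.5715] [-0.0143 -0.0661 -0.051 ] 0.0848014024825364
93.14013350634369
```

View pics/w23.png

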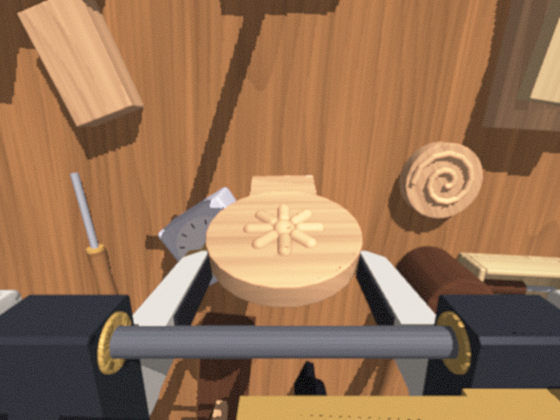

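View pics/s23a.png

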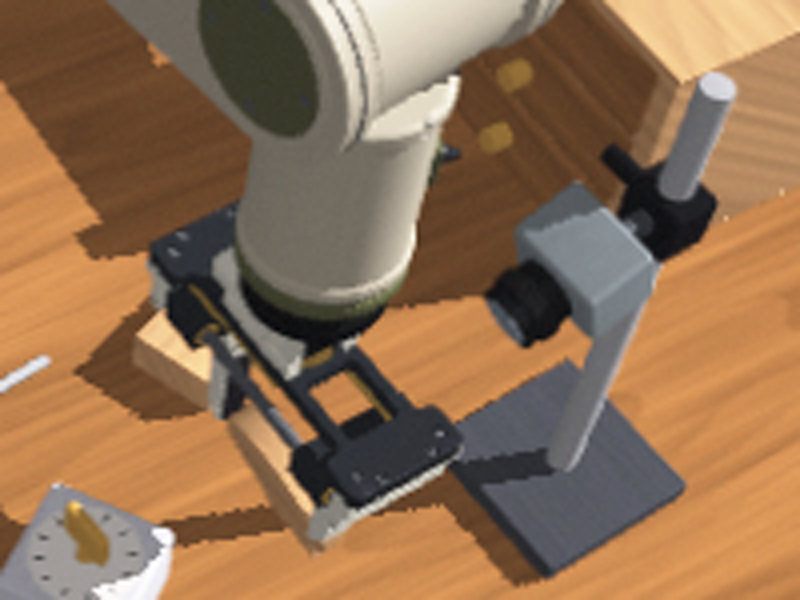

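View pics/w23a.png

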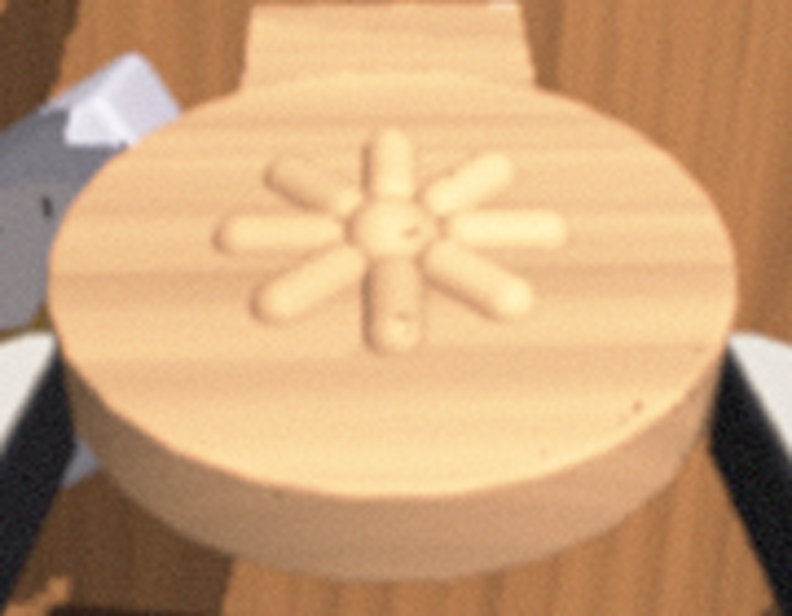

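```bash
cat > fin.py <<'E'
from fitt import *
def fin(pk,px,oy,free_hub=True):
    p=pickle.load(open(pk,'rb'));s=robot.read_state();M=Ro.from_rotvec(s['orientation']).as_matrix();yaw0=np.arctan2(M[1,0],M[0,0])
    a=lambda x,y:np.array((195+x/4.4-.39,oy+y/4.4-.39))
    def res(v):
        o=v[:3];R=Ro.from_euler('ZYX',[v[4],v[3],0]).as_matrix();f=proj(p,circ(8)@R.T+o);b=proj(p,circ(-8)@R.T+o);u=np.r_[f,b]
        k=proj(p,np.array([[7,25,0],[7,-25,0]])/1e3@R.T+o)
        return np.array([u[:,0].min()-a(px['L'],0)[0],u[:,0].max()-a(px['R'],0)[0],u[:,1].max()-a(0,px['B'])[1],f[:,1].max()-a(0,px['F'])[1],*(k[0]-a(*px['k1'])),*(k[1]-a(*px['k2'])),(v[4]-yaw0)/.01])
    t=s['tool_pos'];g=least_squares(res,[t[0],t[1],t[2]-.1,-.25,yaw0],x_scale=[.01,.01,.01,.1,.1]);v=g.x
    R=Ro.from_euler('ZYX',[v[4],v[3],0]).as_matrix();face=v[:3]+R@[.008,0,.074]
    print('pose',v,'tilt',np.degrees(v[3]),'res',g.fun);print('face',face)
    L=np.array([.541,.3044,.2702]);az,ti=-1.5203,.3409
    x=np.array([np.cos(az)*np.cos(ti),np.sin(az)*np.cos(ti),-np.sin(ti)]);y=np.array([-np.sin(az),np.cos(az),0]);C=np.c_[x,y,np.cross(x,y)]
    print('in view frame',C.T@(face-L-.15*x),'angle deg',np.degrees(np.arccos(-R[:,0]@x)),'world err',L+.15*x-face)
    return v
E
python3 - <<'E'
from fin import *
fin('w23.pkl',dict(L=49,R=737,B=578,F=495,k1=(250,6),k2=(520,6)),175)
E
```

```text
pose [ 0.5469  0.1744  0.1474 -0.2966  1.629 ] tilt -16.994167842736918 res [-0.5752 -1.015   1.2139 -0.9585  1.5447 -0.083   0.6361 -0.2299  0.6468]
face [0.5477 0.1604 0.2205]
in view frame [ 0.0025 -0.0006  0.0014] angle deg 2.5728127634704623 world err [ 0.0004  0.0028 -0.0005]
```

Request:
carry_out:
  commands:
    - [[0, 0, 0, 0], [0, 0, 0, 0], [0, 0, 0, 0], [0, 0, 0, 0]]

```text
t: 30.08
tool_pos: [0.5487, 0.1449, 0.2513]
orientation: [2.162, 2.28, -0.0]
force: [-1.3, 0.1, -1.1]
opening: 0.0852
```

```bash
python3 st.py; python3 - <<'E'
from h import *
a=cv2.imread('pics/w23.png')[175:315,195:375];im=snap('wrist','w24');b=cv2.imread('pics/w24.png')[175:315,195:375]
g=lambda i:cv2.cvtColor(i,cv2.COLOR_BGR2GRAY).astype(np.float32)[20:80,40:130].copy()
print(cv2.phaseCorrelate(g(a),g(b)))
crop('s23','s23b',100,350,180,330,3)
E
```

```text
30.0833 [ 0.1679  0.0355  1.5544 -0.      1.5517  0.1146] [0.5487 0.1449 0.2513] [-1.3322  0.1178 -1.1254] [-0.0405 -0.0677 -0.0241] 0.08518276886878032
((-0.031590654347532166, 0.032026535505981), 1.0005176395840114)
```

View pics/s23b.png

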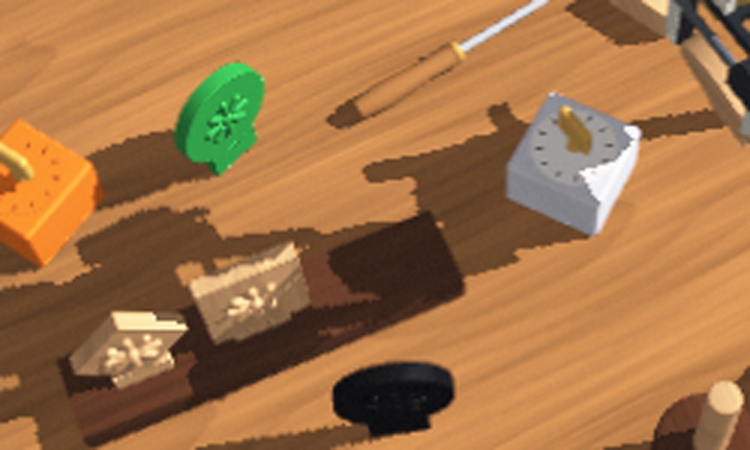

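Square and lozenge are still standing in the rack, at about (250,300) and (130,350) in the crop. The rosette has not moved between the last two wrist pictures (shift 0.03 px). I'm handing the job in.

```bash
python3 -c "
from plant import robot
print(robot.close_job())"
```

```text
the job is handed in; nothing more can be done
None
```

The key was wound, and the rosette was being held still in front of the camera when I handed in at about 30 s. No verdict is reported.

- **Winding the key:** I wound it about 3.05 rad clockwise in two partial turns. It then met a firm stop: the torque rose to about 1 N m, against about 0.1 N m while turning freely, and the jaws began to slip on the wing. I could not read the key's angle directly, so reaching the stop is judged from that torque.
- **Taking the rosette:** The tool can only point straight down, so I gripped the rosette by its rim. I tilted its face upward by pulling it back against its slot. The first tilt dropped from 19.5° to about 12–14° on lifting, so I lowered it, tilted it again and lifted it with a firmer grip.
- **Position at the end:** By the wrist-camera fit, the face centre was within about 3 mm of the point 150 mm before the lens.
- **Angle at the end:** The rosette was tilted 17°. I put the camera's tilt at 19.5°, good to about 2–3°, which leaves an angle error of about 2.6°. My first camera fits gave 10–16°, because they did not match the rounded edges of the camera box. Freeing the box size gave the 19.5° I used.
- **Steadiness:** The wrist picture shifted by only 0.03 px over the last half second, so the rosette was not creeping. During the tilting it slid a few millimetres down in the jaws each time.
- **Other things in the scene:** The square and the lozenge still stand in the rack. The arm did not touch the camera, and I saw no sign that it had moved.

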